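# Fetch the wooden railcar from behind the glue, jar and tin

## Task

In the bench tray a glue bottle, a jar and a tin stand in a row in front of a wooden model railcar. First move all three containers onto the sheet of cardboard and leave them standing there, next set the railcar on its wheels in the middle of the work board, lengthwise between the two dark strips, and only then put each container back upright on the very spot in the tray where it stood at the start. Knock nothing over and leave the screwdriver, the mug and the tape roll where they are.

Things in the scene. Friction and masses are not known exactly. Their poses are not given: they have to be found in the camera images.
- rack: Bench tray of pale wood, fixed, 180 (x) x 260 mm (y), floor 12 mm thick. Back wall along its +x edge (8 mm thick, top 62 mm above the table), side walls along its y edges (top 32 mm above the table), front (-x, towards the robot) open. Origin under its centre on the table. The containers stand in a row along its y, 66 mm apart, 52 mm in front of the centre.
- card: Flat sheet of brown cardboard, fixed, 260 (its x) x 160 (its y) x 4 mm thick: the side area. Origin under its centre on the table. Lies to one side of the tray; the work board lies to the other.
- board: Plywood work board, fixed, 200 (its x) x 120 (its y) x 12 mm thick, with a dark wood strip (12 mm wide, 6 mm high) across each end, 140 mm clear between them along x. Origin under its centre on the table, x along its length.
- bottle_mid (a point): White plastic glue bottle, loose, round, 46 mm diameter up to 92 mm, then a short cone to a nozzle; 108 mm tall, 0.1 to 0.2 kg. Point on its axis half-way up (54 mm above its foot), z up. To clear the railcar behind it, grip it 70 to 85 mm above its foot with the fingers across the row.
- jar_mid (a point): Glass jar of brass screws with a steel lid, loose, round, 52 mm diameter over its full height of 108 mm, 0.17 to 0.35 kg. Point on its axis half-way up (54 mm above its foot), z up. Grip as the bottle.
- tin_mid (a point): Rectangular metal tin with a paper label and a small black cap, loose, 36 (its x) x 50 (its y) mm, straight sides to 94 mm, cap (22 mm diameter, 8 mm towards +y) to 108 mm, 0.17 to 0.35 kg. Point on its axis half-way up (54 mm above its foot), z up. In the tray its x runs roughly along the x of the tray. Grip as the bottle, across the 36 mm.
- car_mid (a point): Wooden model railcar, loose, 110 long (its x) x 40 wide (its y) x 48 mm tall on four fixed wheels that do not turn, 0.08 to 0.17 kg. Flat sides from 10 to 42 mm up, narrower dark roof. Point at its centre, half-way up (24 mm above the foot of the wheels), z up. Stands 5 to 25 mm behind the containers, length along the row: too close to be gripped until they are gone. Either end may lead.
- driver_grip (a point): Bystander: screwdriver lying on the table in front of the tray, about 0.2 m long, roughly along the y of the table; point in its handle.
- mug: Bystander: blue mug, 76 mm diameter and 90 mm tall with a handle, standing on the table. Origin at the centre of its foot.
- tape: Bystander: roll of paper tape lying flat, 90 mm diameter, 25 mm high. Origin at the centre of its underside.
There are look-alikes about, which are no part of the job. What is shaped like the part that bears tin_mid but blue is not meant.

How it is judged (in metres and radians):
On the way, in this order (a step that is already met when the one before it is completed fails the run):
1. The bottle, the jar and the tin all stand upright and released on the cardboard, the railcar still in its place in the tray (x of bottle_mid in the frame of card between -0.125 and 0.125 m and y of bottle_mid in the frame of card between -0.075 and 0.075 m and z of bottle_mid in the frame of card between 0.05 and 0.066 m and angle between each of bottle_mid, jar_mid, tin_mid's own z axis and vertical below 0.1 rad and x of jar_mid in the frame of card between -0.125 and 0.125 m and y of jar_mid in the frame of card between -0.075 and 0.075 m and z of jar_mid in the frame of card between 0.05 and 0.066 m and x of tin_mid in the frame of card between -0.125 and 0.125 m and y of tin_mid in the frame of card between -0.075 and 0.075 m and z of tin_mid in the frame of card between 0.05 and 0.066 m and distance of car_mid from where it was at the start of the episode below 0.03 m and contact force between each of bottle, jar, tin and the fingers below 0.1 N), for 0.2 s.
2. The railcar stands released in the middle of the work board, lengthwise, while the three containers still stand on the cardboard (x of car_mid in the frame of board between -0.015 and 0.015 m and y of car_mid in the frame of board between -0.015 and 0.015 m and z of car_mid in the frame of board between 0.03 and 0.042 m and angle between each of car_mid, bottle_mid, jar_mid, tin_mid's own z axis and vertical below 0.1 rad and angle between the x axis of car_mid and the x axis of board, either way round below 0.2 rad and x of bottle_mid in the frame of card between -0.125 and 0.125 m and y of bottle_mid in the frame of card between -0.075 and 0.075 m and z of bottle_mid in the frame of card between 0.05 and 0.066 m and x of jar_mid in the frame of card between -0.125 and 0.125 m and y of jar_mid in the frame of card between -0.075 and 0.075 m and z of jar_mid in the frame of card between 0.05 and 0.066 m and x of tin_mid in the frame of card between -0.125 and 0.125 m and y of tin_mid in the frame of card between -0.075 and 0.075 m and z of tin_mid in the frame of card between 0.05 and 0.066 m and contact force between car and the fingers below 0.1 N), for 0.2 s.
At the end, for the whole second after the job is handed in: Bottle, jar and tin each stand upright (within 0.1 rad) within 15 mm of where they stood at the start; the railcar stands on its wheels on the work board, its centre within 15 mm of the middle along and across the board and its length within 0.2 rad of the board's; all at rest (distance of each of bottle_mid, jar_mid, tin_mid from where it was at the start of the episode below 0.015 m and angle between each of bottle_mid, jar_mid, tin_mid, car_mid's own z axis and vertical below 0.1 rad and linear speed of each of bottle, jar, tin, car below 0.03 m/s and x of car_mid in the frame of board between -0.015 and 0.015 m and y of car_mid in the frame of board between -0.015 and 0.015 m and z of car_mid in the frame of board between 0.03 and 0.042 m and angle between the x axis of car_mid and the x axis of board, either way round below 0.2 rad); the robot touches nothing.
It fails at once if The screwdriver is moved by more than 25 mm (distance of driver_grip from where it was at the start of the episode above 0.025 m).
It fails at once if The mug is moved by more than 25 mm (distance of mug from where it was at the start of the episode above 0.025 m).
It fails at once if The tape roll is moved by more than 25 mm (distance of tape from where it was at the start of the episode above 0.025 m).
It fails at once if A container or the railcar is knocked over (angle between any of bottle_mid, jar_mid, tin_mid, car_mid's own z axis and vertical above 0.8 rad).
It also fails if it takes over 144 s, if anything falls off the work surface, if the arm or the gripper's body presses on something with over 40 N, if the wrist force passes 120 N, or if a joint passes its speed limit or range.

## Robot

A 6-joint arm with a two-finger parallel gripper is mounted at the origin on the work surface. World frame = base frame: x ahead of the robot, y to its left, z up, the work surface at z = 0. Lengths are in mm, angles in rad, forces in N, time in s.
With the tool pointing down it reaches from about 300 to 775 mm from the base axis. Payload 14.6 kg.
Tool frame: the origin (TCP) lies midway between the tips of the shut fingers; the grasp point (between the pads) lies 19 mm behind it; x points along the fingers, z is the direction in which the jaws open and shut, and the axes are right-handed (so a half turn about x gives the same grasp; the last joint's range is limited). The gripper opens to 94 mm and grips with 3 to 60 N. Pads are 16 mm wide; open, the fingers measure 119 mm over their backs; the gripper's body (75 mm by 177 mm) begins 78 mm behind the grasp point.
Start: joints at [-1.251, 0.3, 1.521, -0, 1.321, -0.067], TCP at [207.467, -509.359, 205.446] pointing down, gripper open.
Joint ranges: [-3.03, 3.03], [-0.79, 2.21], [0.23, 2.52], [-1.04, 4.18], [0, 3.07], [-2.55, 2.55]. Speed limits (rad/s): [2.22, 2.22, 2.57, 3.14, 3.14, 3.14].

## Interface

Orientations are given as [roll, pitch, yaw] about the fixed x, y, z axes, in that order (R = Rz(yaw) Ry(pitch) Rx(roll)).
In Python, from cell import * gives the robot as it stands.
- The arm moves only by the tool play_rows, never from a script. Its argument "motion" is one flat list of numbers, 7 for each row, row after row: the turn, a rotation vector about the tool's x, y, z in rad, then the shift along the tool's x, y, z in m, then the closure, from -1 (fully open) to 1 (shut), so that 0 is half open. In form: [rx, ry, rz, x, y, z, fingers, rx, ry, rz, x, y, z, fingers, ...]. A call has 1 to 20 rows; each row shifts and turns the pose as measured when the row begins, along the tool's axes as they then stand; what a row does not reach is not made up. A row lasts 1/10 s, in which the tool goes at most 50 mm and 8.59 degrees, less where a joint would pass 70% of its speed; a pose out of reach is approached as far as the arm can. A call with a gripper value outside its range is refused whole. The fingers move at their own pace and stop on an object; "newtons" is the grip in N (left out, the last holds). Time passes only in rows, so rows that do not move let the fingers close. It gives the time, the measured TCP pose, the force and the opening at its end, in the units of the state.
- read_state(): the state, without advancing time (a new reading comes with each control period).
- camera(name): name is "scene" or "side" or "wrist"; returns (picture, depth): 384x512x3 uint8, blue, green, red; 384x512 float32, mm along the optical axis (not along the pixel's ray), 0 where there is no reading.
- camera_params(name): a dict with "fx", "fy", "cx", "cy" (pixels), "T" (4x4, takes a point from camera to world coordinates). Camera axes: x right, y down, z forward; pixel columns grow to the right and rows downward; lengths in mm; the calibration is good to about 2 mm. A picture is of the moment at which its call begins: read the wrist's pose just before it. camera_params takes no time and is no camera call; for the wrist camera it gives the pose at the moment of the call.
- sign_off(): hands the job in, once; it reports no verdict.
Trained networks look in the newest picture that a camera, given by its name, has taken for a name from the list of things; names that differ only in an ending like _2 or _b are one class to them, and where a whole thing is asked for, a point or a joint stands for the part that bears it (a point fixed in the world has none). Each returns a list of dicts, best first, with "conf" (0 to 1); they miss things now and then, are a little off and sometimes report something else, mostly with a low value. They report only what shows in the picture. A call takes as long as a camera call. They do not tell look-alikes from the thing itself.
- masks_of(camera, name): "region" (384x512 bool, what is visible of it).
- place_of(camera, name): "at" ([x, y, z] in mm, in the coordinates of the camera as it stood for that picture, good to about 4 mm: a listed point, or the origin of a listed thing).
The state is a dict: "clock": time; "joints": joint angles; "qd": joint speeds; "effort": joint torques, N m; "eef_pos": TCP position; "eef_rot": TCP orientation; "wrist_force": force on the tool from outside, world axes, zero at the start; "moment": the same for the moment, N m; "finger_gap": finger opening in mm.
Only numpy, scipy, OpenCV 4.12 (cv2) and the standard library are available. Lean on these libraries where they do the work, as an engineer would, in place of code of your own. Each camera call takes 0.05 s, during which the arm holds its last target.

## Working session

There is one attempt and no reset: what is moved stays moved. The work goes in short steps, Python scripts to look and compute and a tool call to move; the robot and the scene stay as the last step left them, time stands still between calls to the robot, and variables do not carry over. Pictures are saved under pics/ and viewed, and the job is handed in when it is done.

Besides the shell and the picture viewer there is one more tool, called after "Call:" in YAML: its name, and indented under it one key for each argument. play_rows: Moves the arm, as the interface text tells. Its arguments: {"type":"object","properties":{"motion":{"type":"array","items":{"type":"number"}},"newtons":{"type":"number"}},"required":["motion"]}

```bash
ls; mkdir -p pics; python3 - <<'E'
from cell import *
import cv2
s=read_state(); print(s)
for n in ("scene","side","wrist"):
    im,d=camera(n); cv2.imwrite(f"pics/a_{n}.png",im); p=camera_params(n); print(n,p["fx"],p["cx"],p["cy"],p["T"])
print(read_state()["clock"])
E
```

```text
pics
{'clock': 0.0, 'joints': array([-1.25062496e+00,  3.00486096e-01,  1.52160711e+00,  3.78083416e-06,
        1.32071352e+00, -6.66324023e-02]), 'qd': array([-0.0004991 ,  0.00254174, -0.0003591 , -0.0005043 , -0.00022785,
       -0.00092389]), 'effort': array([-1.23394613e-03, -5.31811130e+01, -3.52735198e+01,  7.07580778e-02,
        2.44371418e-02, -1.32050814e-04]), 'eef_pos': array([ 207.37066319, -509.1087707 ,  204.86710153]), 'eef_rot': array([3.07194391, 1.56958224, 1.88795041]), 'wrist_force': array([-1.24873567,  0.56718218,  0.19022212]), 'moment': array([0.05559531, 0.03954475, 0.0093208 ]), 'finger_gap': 93.96870836156542}
scene 402.18472280969985 259.545216498824 189.92961692548073 [[ 8.43697358e-01  3.69782400e-01 -3.89147458e-01  9.50819901e+02]
 [ 5.36723424e-01 -5.94755977e-01  5.98492519e-01 -5.91161231e+02]
 [-1.01357768e-02 -7.13811113e-01 -7.00264922e-01  7.78805854e+02]
 [ 0.00000000e+00  0.00000000e+00  0.00000000e+00  1.00000000e+00]]
side 360.9913636500388 261.66367058577055 187.80535959011036 [[ 9.91979556e-01 -7.09377022e-02  1.04615498e-01  4.61087217e+02]
 [-1.25447046e-01 -6.53888732e-01  7.46118331e-01 -7.43261481e+02]
 [ 1.54789753e-02 -7.53257837e-01 -6.57543180e-01  7.25866287e+02]
 [ 0.00000000e+00  0.00000000e+00  0.00000000e+00  1.00000000e+00]]
wrist 317.5982608245286 253.78451006457254 192.00576159970095 [[ 3.77458373e-01 -8.89388104e-01 -2.57903040e-01  2.82050329e+02]
 [-9.26025497e-01 -3.62944311e-01 -1.03673553e-01 -4.79935602e+02]
 [-1.39841678e-03  2.77957242e-01 -9.60592430e-01  3.85466110e+02]
 [ 0.00000000e+00  0.00000000e+00  0.00000000e+00  1.00000000e+00]]
0.15
```

View pics/a_scene.png

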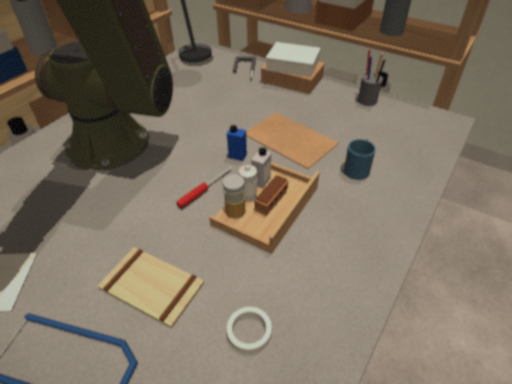

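View pics/a_side.png

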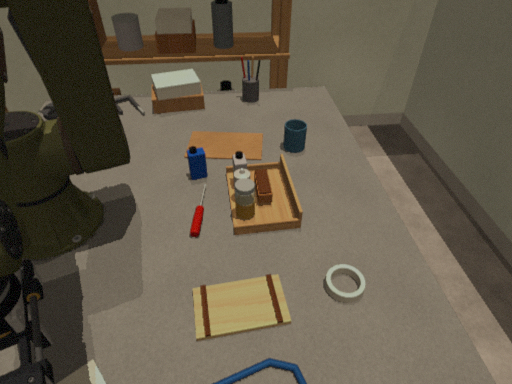

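View pics/a_wrist.png

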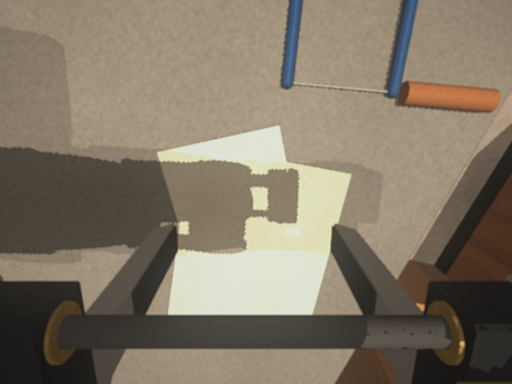

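Scene picture: jar (234,195), bottle (248,183) and a grey tin (261,165) are in the tray, with the railcar (271,194) behind them. There are two tin-shaped things: a blue one at (237,143) outside the tray, which is the look-alike, and the grey one at (261,165) in the tray, which is the one meant. The card is at (291,139), the board at (152,284), the screwdriver at (205,188), the mug at (360,160) and the tape at (249,328).

```bash
cat > h.py <<'E'
from cell import *
import numpy as np, cv2
from scipy.spatial.transform import Rotation as R
def cloud(n,d,p=None):
    p=p or camera_params(n); v,u=np.mgrid[0:384,0:512]
    P=np.stack([(u-p["cx"])*d/p["fx"],(v-p["cy"])*d/p["fy"],d],-1)
    W=P@p["T"][:3,:3].T+p["T"][:3,3]; W[d==0]=np.nan; return W
def tow(n,a):
    T=camera_params(n)["T"]; return T[:3,:3]@np.array(a)+T[:3,3]
E
python3 - <<'E'
from h import *
np.set_printoptions(precision=1,suppress=True)
s=read_state(); print(R.from_euler('xyz',s["eef_rot"]).as_matrix())
D={}
for n in ("scene","side"):
    im,d=camera(n); D[n]=(im,d); np.savez(f"a_{n}.npz",im=im,d=d)
    for t in ["rack","card","board","bottle_mid","jar_mid","tin_mid","car_mid","driver_grip","mug","tape"]:
        print(n,t,[(tow(n,o["at"]),round(o["conf"],2)) for o in place_of(n,t)[:3]])
for n,(x,y,w,h) in dict(scene=(170,100,200,160),side=(170,120,160,120)).items():
    c=D[n][0][y:y+h,x:x+w]; cv2.imwrite(f"pics/b_{n}.png",cv2.resize(c,None,fx=4,fy=4,interpolation=cv2.INTER_CUBIC)[:600,:800])
print(read_state()["clock"])
E
```

```text
[[-0.   0.9  0.4]
 [ 0.   0.4 -0.9]
 [-1.   0.  -0. ]]
scene rack [(array([565.2,  36.4,  -2.7]), 0.6), (array([714.1, 288.1,   1.7]), 0.26)]
scene card [(array([474. , 316.4,  -1.4]), 0.72)]
scene board [(array([ 477.9, -316.1,   -6.5]), 0.74)]
scene bottle_mid []
scene jar_mid [(array([511.9, -33.3,  69.7]), 0.88)]
scene tin_mid [(array([386. , 161.8,  56.5]), 0.67), (array([511.2,  98.4,  64.2]), 0.58)]
scene car_mid [(array([571. ,  43.6,  33.5]), 0.58)]
scene driver_grip [(array([382.6, -37.4,  10.2]), 0.9)]
scene mug [(array([713.5, 287.6,   2. ]), 0.7)]
scene tape [(array([ 720.9, -286.4,   -1.9]), 0.63)]
side rack [(array([564.3,  31.6,  -1.1]), 0.76)]
side card [(array([475.4, 320.1,  -0.3]), 0.79)]
side board [(array([ 478.8, -312.8,    3.8]), 0.84)]
side bottle_mid [(array([511.7,  27.9,  67.5]), 0.45)]
side jar_mid [(array([512. , -36.6,  64.1]), 0.55)]
side tin_mid [(array([514.8,  96. ,  66.1]), 0.8), (array([389.5, 163.1,  55.6]), 0.71)]
side car_mid [(array([577.7,  41.9,  39.8]), 0.64)]
side driver_grip [(array([386.3, -37.8,  12.6]), 0.87)]
side mug [(array([710.7, 292.4,   1.9]), 0.74), (array([574. ,  43.9,  42.4]), 0.2)]
side tape [(array([ 727.1, -283.9,    4.4]), 0.96)]
1.25
```

View pics/b_scene.png

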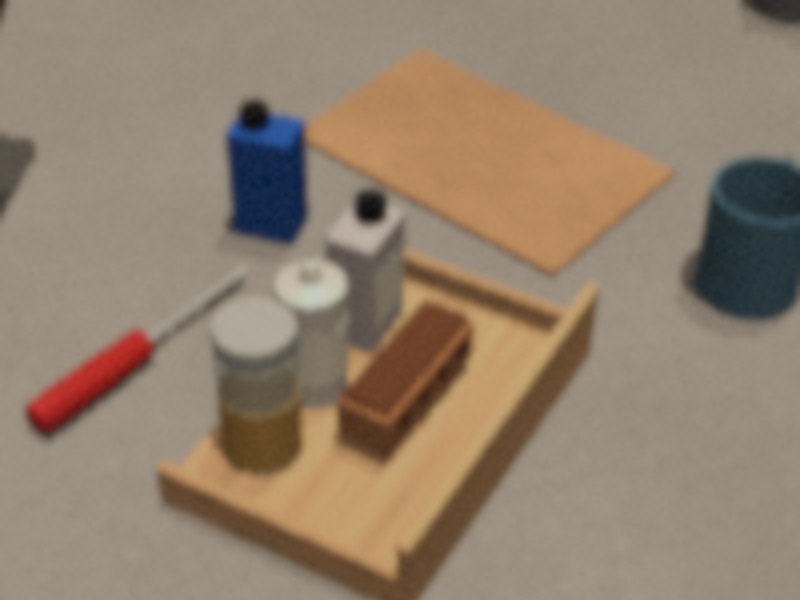

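```bash
python3 - <<'E'
import cv2,numpy as np
from h import *
np.set_printoptions(precision=1,suppress=True)
for n in ("scene","side"):
    f=np.load(f"a_{n}.npz"); W=cloud(n,f["d"]); P=W.reshape(-1,3); P=P[~np.isnan(P[:,0])]
    def rect(m,t):
        q=P[m]; r=cv2.minAreaRect(q[:,:2].astype(np.float32)); print(n,t,len(q),"c",np.array(r[0]),"size",np.array(r[1]),"ang",round(r[2],1),"z",np.median(q[:,2]))
    x,y,z=P.T
    for t,cx,cy,r in (("jar",512,-35,25),("bottle",512,30,22),("tin",513,97,28)):
        m=(abs(x-cx)<45)&(abs(y-cy)<36)&(z>85)&(z<135)
        rect(m,t)
    rect((abs(x-575)<40)&(abs(y-42)<75)&(z>50)&(z<66)&(x>545)&(x<610),"car")
    rect((abs(x-475)<150)&(abs(y-318)<100)&(z>2.2)&(z<7),"card")
    rect((abs(x-478)<120)&(abs(y+314)<90)&(z>9)&(z<24),"board")
    rect((abs(x-565)<130)&(abs(y-33)<160)&(z>25)&(z<34),"sidewalls")
    rect((abs(x-388)<50)&(abs(y-162)<50)&(z>25)&(z<120),"blue")
    rect((abs(x-388)<60)&(abs(y-0)<140)&(z>5)&(z<40),"driver")
    print("table z",np.median(z[(abs(z)<12)&(abs(x-400)<100)&(abs(y+150)<80)]))
E
```

```text
scene jar 458 c [513.9 -36. ] size [50.7 51.7] ang 52.7 z 118.74817753407302
scene bottle 251 c [513.4  27.2] size [43.  46.6] ang 34.0 z 105.59638750275644
scene tin 297 c [510.4  93.5] size [37.2 48.7] ang 3.0 z 105.37913974703656
scene car 496 c [573.4  46.4] size [112.4  39.3] ang 89.9 z 59.72958721683074
scene card 2405 c [475.7 318. ] size [199.4 296.9] ang 89.7 z 4.453433721507849
scene board 4322 c [ 476.8 -309.9] size [203. 122.] ang 4.5 z 12.770406723515862
scene sidewalls 707 c [564.5  33.7] size [180.8 264.2] ang 1.8 z 30.67421757771899
scene blue 513 c [384.8 158.7] size [51.6 39.4] ang 14.3 z 73.559690826414
scene driver 405 c [370.1   8.5] size [ 74.6 262.4] ang 0.3 z 20.82102909479579
table z 0.7198029469175253
side jar 404 c [514.6 -37.9] size [51.3 50.1] ang 60.9 z 119.44867335784113
side bottle 152 c [512.3  25.3] size [40.5 41.4] ang 83.2 z 107.67637589944798
side tin 224 c [511.3  92.3] size [36.6 49.8] ang 4.5 z 107.02581077148193
side car 371 c [573.3  42.3] size [ 40.4 110.4] ang 0.7 z 60.95914067515412
side card 1580 c [474.7 317.8] size [299.  199.3] ang 0.0 z 4.997644384867328
side board 4612 c [ 478.3 -312.4] size [200.1 122.7] ang 4.5 z 13.625958339422027
side sidewalls 491 c [565.1  32.5] size [179.2 265.3] ang 2.1 z 30.56153088550718
side blue 458 c [384.9 158.4] size [50.5 39.3] ang 11.9 z 74.6804407615092
side driver 387 c [389.9   1.8] size [105.9 278.7] ang 4.0 z 22.96170756918434
table z 1.4083649405421284
```

View pics/b_side.png

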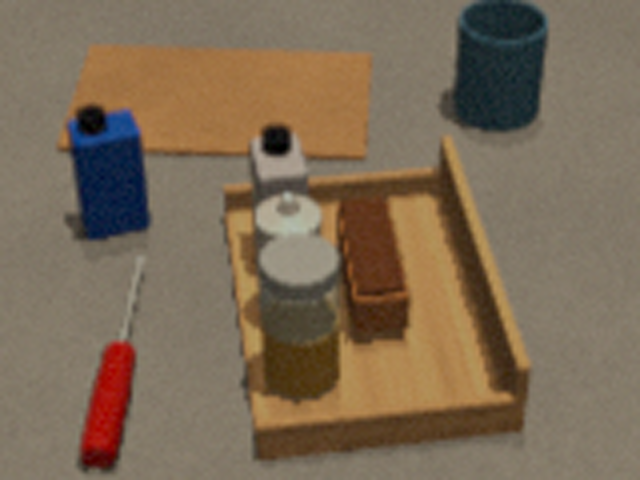

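The enlarged crops confirm the grey tin next to the bottle is the one meant, and the blue one stands outside the tray. Heights and sizes fit: jar top is about 119, car is 110x40 and the tray yaw is about 2°. Next I refine the card by colour and write a helper that gives moves in tool axes.

```bash
cat >> h.py <<'E'
def go(x,y,z,yaw,s=None):
    """tool-frame shift (m) after first turning to yaw (deg, of tool z), and rotvec needed"""
    s=s or read_state(); M=R.from_euler('xyz',s["eef_rot"]); p=np.array(s["eef_pos"])
    a=np.radians(yaw); zt=np.array([np.cos(a),np.sin(a),0]); xt=np.array([0,0,-1.]); yt=np.cross(zt,xt)
    T=R.from_matrix(np.stack([xt,yt,zt],1)); rv=(M.inv()*T).as_rotvec()
    d=np.array([x,y,z])-p
    print("clock %.2f gap %.1f pos"%(s["clock"],s["finger_gap"]),p.round(1),"F",np.round(s["wrist_force"],1),"j",np.round(s["joints"],2))
    print("rotvec",rv.round(3),"shift in present axes(m)",(M.inv().apply(d)/1000).round(4)," in target axes",(T.inv().apply(d)/1000).round(4))
E
python3 - <<'E'
from h import *
np.set_printoptions(precision=1,suppress=True)
for n in ("scene","side"):
    f=np.load(f"a_{n}.npz"); im=f["im"]; W=cloud(n,f["d"]); hsv=cv2.cvtColor(im,cv2.COLOR_BGR2HSV)
    m=(hsv[...,0]<25)&(hsv[...,1]>90)&(abs(W[...,0]-475)<160)&(W[...,1]>215)&(W[...,1]<430)&(W[...,2]<20)
    m=cv2.morphologyEx(m.astype(np.uint8),cv2.MORPH_OPEN,np.ones((3,3)))>0
    q=W[m][:,:2].astype(np.float32); print(n,cv2.minAreaRect(q))
    m=(hsv[...,1]>70)&(abs(W[...,0]-477)<130)&(abs(W[...,1]+312)<100)&(W[...,2]>6)
    print("board",cv2.minAreaRect(W[m][:,:2].astype(np.float32)))
go(510.7,94,205,2.5)
E
```

```text
scene ((473.6728515625, 320.5732727050781), (162.00677490234375, 263.48114013671875), 80.63745880126953)
board ((477.1783752441406, -310.92755126953125), (202.36203002929688, 120.45172882080078), 4.411612033843994)
side ((476.7598571777344, 320.853271484375), (166.9431915283203, 260.48052978515625), 80.87423706054688)
board ((478.3099365234375, -312.3771667480469), (200.09751892089844, 122.66221618652344), 4.528769493103027)
clock 1.25 gap 94.3 pos [ 207.5 -509.3  205.4] F [ 0.6 -0.7  0.3] j [-1.2  0.3  1.5  0.   1.3 -0.1]
rotvec [-1.2 -0.  -0. ] shift in present axes(m) [ 0.   0.5 -0.4]  in target axes [0.  0.6 0.3]
```

Call:
play_rows:
  motion: [-0.14, 0, 0, 0, 0, 0, -1, -0.14, 0, 0, 0, 0, 0, -1, -0.14, 0, 0, 0, 0, 0, -1, -0.14, 0, 0, 0, 0, 0, -1, -0.14, 0, 0, 0, 0, 0, -1, -0.14, 0, 0, 0, 0, 0, -1, -0.14, 0, 0, 0, 0, 0, -1, -0.14, 0, 0, 0, 0, 0, -1, -0.14, 0, 0, 0, 0, 0, -1, 0, 0, 0, 0, 0, 0, -1]

```text
clock: 2.25
eef_pos: [207.5, -509.4, 205.4]
eef_rot: [-0.747, 1.571, -0.621]
wrist_force: [-0.5, -0.0, -0.1]
finger_gap: 93.7
```

```bash
python3 -c "
from h import *
go(510.7,94,205,2.5)"
```

```text
clock 2.25 gap 93.7 pos [ 207.5 -509.4  205.4] F [-0.5 -0.  -0.1] j [-1.25  0.3   1.52  0.    1.32 -1.38]
rotvec [0.083 0.    0.   ] shift in present axes(m) [4.000e-04 5.603e-01 3.769e-01]  in target axes [4.000e-04 5.896e-01 3.292e-01]
```

Call:
play_rows:
  motion: [0.083, 0, 0, 0, 0, 0, -1, 0, 0, 0, 0, 0.037, 0.0206, -1, 0, 0, 0, 0, 0.037, 0.0206, -1, 0, 0, 0, 0, 0.037, 0.0206, -1, 0, 0, 0, 0, 0.037, 0.0206, -1, 0, 0, 0, 0, 0.037, 0.0206, -1, 0, 0, 0, 0, 0.037, 0.0206, -1, 0, 0, 0, 0, 0.037, 0.0206, -1, 0, 0, 0, 0, 0.037, 0.0206, -1, 0, 0, 0, 0, 0.037, 0.0206, -1, 0, 0, 0, 0, 0.037, 0.0206, -1, 0, 0, 0, 0, 0.037, 0.0206, -1, 0, 0, 0, 0, 0.037, 0.0206, -1, 0, 0, 0, 0, 0.037, 0.0206, -1, 0, 0, 0, 0, 0.037, 0.0206, -1, 0, 0, 0, 0, 0.037, 0.0206, -1, 0, 0, 0, 0, 0.037, 0.0206, -1, 0, 0, 0, 0, 0, 0, -1]

```text
clock: 4.05
eef_pos: [549.2, 106.2, 206.4]
eef_rot: [-0.233, 1.565, -0.286]
wrist_force: [0.1, -0.8, -0.5]
finger_gap: 94.3
```

```bash
python3 - <<'E'
from h import *
im,d=camera("wrist"); cv2.imwrite("pics/c_wrist.png",im); np.savez("c_wrist.npz",im=im,d=d,T=camera_params("wrist")["T"])
W=cloud("wrist",d); P=W[~np.isnan(W[...,0])]
x,y,z=P.T
for t,cx,cy,zt in (("jar",512,-35,120),("bottle",512,30,104),("tin",513,97,106)):
    m=(abs(x-cx)<38)&(abs(y-cy)<33)&(z>zt-20)&(z<zt+5)
    if m.sum()>20:
        r=cv2.minAreaRect(P[m][:,:2].astype(np.float32)); print(t,m.sum(),np.round(r[0],1),np.round(r[1],1),round(r[2],1))
for t in ("tin_mid","bottle_mid","jar_mid","car_mid"): print(t,[(tow("wrist",o["at"]).round(1),round(o["conf"],2)) for o in place_of("wrist",t)[:2]])
go(510.7,94,73,2.5)
E
```

```text
jar 653 [515.3 -36.8] [46.3 51.7] 15.7
bottle 1383 [510.8  26. ] [45.4 44.7] 78.9
tin 1634 [509.3  92.9] [36.2 49.6] 4.5
tin_mid [(array([378.7, 155.4,  52.5]), 0.96), (array([506.8,  92.1,  69.9]), 0.87)]
bottle_mid [(array([508. ,  21.3,  67.8]), 0.82), (array([570.1,  41.6,  35.5]), 0.56)]
jar_mid [(array([511.6, -42.9,  67.8]), 0.77)]
car_mid [(array([570.5,  41.2,  36.7]), 0.8)]
clock 4.30 gap 93.7 pos [547.7 101.7 207.3] F [-0.3  0.4 -0.9] j [ 0.12  0.31  1.5  -0.    1.32  0.17]
rotvec [-0.097  0.006  0.002] shift in present axes(m) [ 0.1341 -0.0094 -0.0374]  in target axes [ 0.1343 -0.0061 -0.0373]
```

View pics/c_wrist.png

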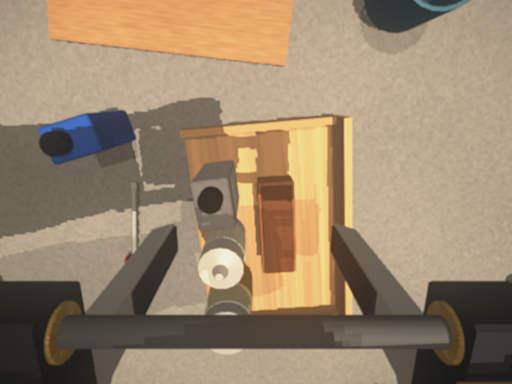

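Wrist view: the grey tin is at (212,190), bottle at (221,265), car at (277,225) and the blue look-alike at (85,138). The fast travel left a small yaw error, so I correct it and go slower from here.

```bash
python3 -c "
from h import *
go(510,93,203,4)"
```

```text
clock 4.30 gap 93.7 pos [547.7 101.7 207.3] F [-0.3  0.4 -0.9] j [ 0.12  0.31  1.5  -0.    1.32  0.17]
rotvec [-0.124  0.006  0.002] shift in present axes(m) [ 0.0041 -0.0107 -0.0372]  in target axes [ 0.0043 -0.006  -0.0383]
```

Call:
play_rows:
  motion: [-0.062, 0.003, 0.001, 0, 0, 0, -1, -0.062, 0.003, 0.001, 0, 0, 0, -1, 0, 0, 0, 0.002, -0.003, -0.019, -1, 0, 0, 0, 0.002, -0.003, -0.019, -1, 0, 0, 0, 0, 0, 0, -1, 0, 0, 0, 0, 0, 0, -1]

```text
clock: 4.9
eef_pos: [508.1, 86.5, 205.3]
eef_rot: [-0.107, 1.568, -0.046]
wrist_force: [0.2, 0.0, 0.6]
finger_gap: 94.1
```

```bash
python3 -c "
from h import *
go(510,93,73,4)"
```

```text
clock 4.90 gap 94.1 pos [508.1  86.5 205.3] F [0.2 0.  0.6] j [ 0.1   0.22  1.62 -0.    1.3   0.04]
rotvec [-0.009  0.003  0.   ] shift in present axes(m) [0.1323 0.0064 0.0019]  in target axes [0.1323 0.0063 0.0024]
```

Call:
play_rows:
  motion: [-0.009, 0.003, 0, 0, 0.006, 0.002, -1, 0, 0, 0, 0.022, 0, 0, -1, 0, 0, 0, 0.022, 0, 0, -1, 0, 0, 0, 0.022, 0, 0, -1, 0, 0, 0, 0.022, 0, 0, -1, 0, 0, 0, 0, 0, 0, -1, 0, 0, 0, 0, 0, 0, -1]

```text
clock: 5.6
eef_pos: [514.5, 94.2, 116.2]
eef_rot: [0.026, 1.567, 0.096]
wrist_force: [0.3, 1.0, 0.4]
finger_gap: 94.1
```

```bash
python3 -c "
from h import *
go(510,93,73,4)"
```

```text
clock 5.60 gap 94.1 pos [514.5  94.2 116.2] F [0.3 1.  0.4] j [ 0.11  0.33  1.7  -0.    1.11  0.04]
rotvec [-0.     0.004 -0.   ] shift in present axes(m) [ 0.0432 -0.0009 -0.0047]  in target axes [ 0.0432 -0.0008 -0.0045]
```

Call:
play_rows:
  motion: [0, 0.004, 0, 0.012, -0.001, -0.005, -1, 0, 0, 0, 0.012, 0, 0, -1, 0, 0, 0, 0.012, 0, 0, -1, 0, 0, 0, 0.007, 0, 0, -1, 0, 0, 0, 0, 0, 0, -1, 0, 0, 0, 0, 0, 0, -1]

```text
clock: 6.2
eef_pos: [510.6, 93.0, 71.8]
eef_rot: [0.099, 1.568, 0.168]
wrist_force: [0.9, -0.3, -1.0]
finger_gap: 94.3
```

```bash
python3 - <<'E'
from h import *
go(510,93,73,4)
for n in ("side","wrist"):
    im,d=camera(n); 
    if n=="side": im=cv2.resize(im[120:240,170:330],None,fx=4,fy=4)
    cv2.imwrite(f"pics/d_{n}.png",im)
E
```

```text
clock 6.20 gap 94.3 pos [510.6  93.   71.8] F [ 0.9 -0.3 -1. ] j [0.11 0.38 1.74 0.   1.01 0.04]
rotvec [-0.     0.002 -0.   ] shift in present axes(m) [-0.0012 -0.     -0.0006]  in target axes [-0.0012 -0.     -0.0006]
```

View pics/d_side.png

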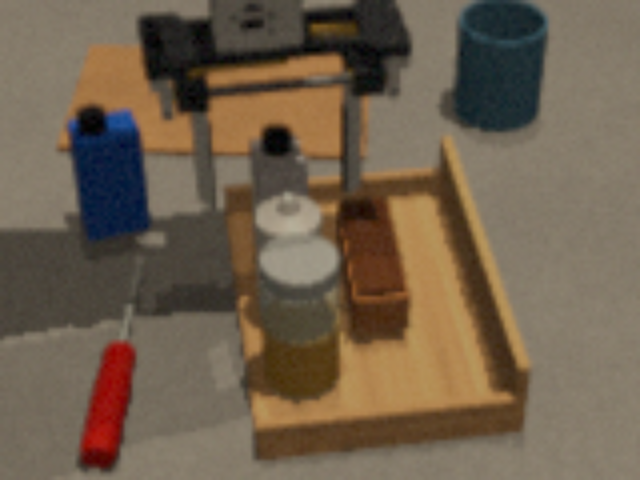

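View pics/d_wrist.png

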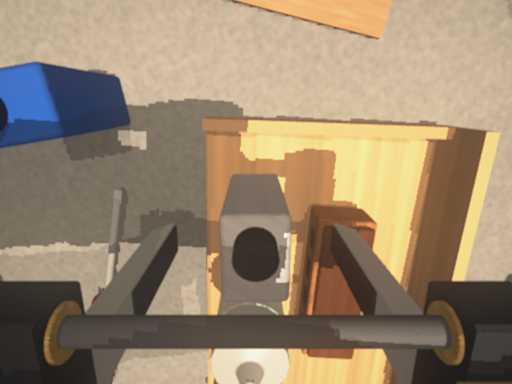

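The tin (wrist view 255,240) is centred between the fingers, and the finger above the car clears it. I close on it.

Call:
play_rows:
  motion: [0, 0, 0, 0, 0, 0, 1, 0, 0, 0, 0, 0, 0, 1, 0, 0, 0, 0, 0, 0, 1, 0, 0, 0, 0, 0, 0, 1, 0, 0, 0, 0, 0, 0, 1, 0, 0, 0, 0, 0, 0, 1, 0, 0, 0, 0, 0, 0, 1, 0, 0, 0, 0, 0, 0, 1]
  newtons: 25

```text
clock: 7.1
eef_pos: [511.2, 93.1, 73.2]
eef_rot: [0.074, 1.566, 0.143]
wrist_force: [-0.8, -0.2, 1.5]
finger_gap: 35.7
```

```bash
python3 -c "
from h import *
go(386,334.5,200,4)
s=read_state(); print(s['eef_pos'],s['eef_rot'])"
```

```text
clock 7.10 gap 35.7 pos [511.2  93.1  73.2] F [-0.8 -0.2  1.5] j [0.11 0.38 1.74 0.   1.01 0.04]
rotvec [-0.     0.005 -0.   ] shift in present axes(m) [-0.1272  0.2495 -0.1076]  in target axes [-0.1268  0.2495 -0.1081]
[511.23708187  93.13608967  73.23974288] [0.0739631  1.56592319 0.14341552]
```

Call:
play_rows:
  motion: [0, 0, 0, -0.01, 0, 0, 1, 0, 0, 0, -0.021, 0, 0, 1, 0, 0, 0, -0.021, 0, 0, 1, 0, 0, 0, -0.021, 0, 0, 1, 0, 0, 0, -0.021, 0, 0, 1, 0, 0, 0, -0.02, 0, 0, 1, 0, 0.005, 0, -0.01, 0, 0, 1, 0, 0, 0, 0, 0, 0, 1]

```text
clock: 7.9
eef_pos: [508.9, 92.8, 204.5]
eef_rot: [3.093, 1.567, -3.121]
wrist_force: [-0.2, 0.2, -3.8]
finger_gap: 36.0
```

```bash
python3 -c "
from h import *
go(386,334.5,190,4)"
```

```text
clock 7.90 gap 36.0 pos [508.9  92.8 204.5] F [-0.2  0.2 -3.8] j [0.11 0.23 1.61 0.   1.3  0.04]
rotvec [-0.    -0.004 -0.   ] shift in present axes(m) [ 0.0149  0.2496 -0.1058]  in target axes [ 0.0145  0.2496 -0.1058]
```

Call:
play_rows:
  motion: [0, 0, 0, 0.001, 0.01, -0.004, 1, 0, 0, 0, 0.001, 0.02, -0.0085, 1, 0, 0, 0, 0.001, 0.02, -0.0085, 1, 0, 0, 0, 0.001, 0.02, -0.0085, 1, 0, 0, 0, 0.001, 0.02, -0.0085, 1, 0, 0, 0, 0.001, 0.02, -0.0085, 1, 0, 0, 0, 0.001, 0.02, -0.0085, 1, 0, 0, 0, 0.001, 0.02, -0.0085, 1, 0, 0, 0, 0.001, 0.02, -0.0085, 1, 0, 0, 0, 0.001, 0.02, -0.0085, 1, 0, 0, 0, 0.001, 0.02, -0.0085, 1, 0, 0, 0, 0.001, 0.02, -0.0085, 1, 0, 0, 0, 0.001, 0.01, -0.005, 1, 0, 0, 0, 0, 0, 0, 1, 0, 0, 0, 0, 0, 0, 1]

```text
clock: 9.4
eef_pos: [373.8, 337.3, 180.0]
eef_rot: [-2.868, 1.549, -2.797]
wrist_force: [0.7, 0.5, -2.3]
finger_gap: 36.0
```

```bash
python3 -c "
from h import *
go(386,334.5,67,4)"
```

```text
clock 9.40 gap 36.0 pos [373.8 337.3 180. ] F [ 0.7  0.5 -2.3] j [0.66 0.23 1.67 0.01 1.26 0.58]
rotvec [ 0.001 -0.021  0.006] shift in present axes(m) [ 0.1128 -0.003   0.0144]  in target axes [ 0.113  -0.0037  0.012 ]
```

Call:
play_rows:
  motion: [0, -0.01, 0.003, 0, -0.002, 0.006, 1, 0, -0.011, 0.003, 0, -0.002, 0.006, 1, 0, 0, 0, 0.02, 0, 0, 1, 0, 0, 0, 0.02, 0, 0, 1, 0, 0, 0, 0.02, 0, 0, 1, 0, 0, 0, 0.02, 0, 0, 1, 0, 0, 0, 0, 0, 0, 1, 0, 0, 0, 0, 0, 0, 1]

```text
clock: 10.2
eef_pos: [393.2, 329.4, 98.9]
eef_rot: [0.289, 1.562, 0.352]
wrist_force: [0.3, -0.1, -2.5]
finger_gap: 35.9
```

```bash
python3 -c "
from h import *
go(386,334.5,67,4)"
```

```text
clock 10.20 gap 35.9 pos [393.2 329.4  98.9] F [ 0.3 -0.1 -2.5] j [ 0.63  0.33  1.75 -0.    1.06  0.56]
rotvec [-0.006  0.008 -0.002] shift in present axes(m) [ 0.0318  0.0055 -0.0071]  in target axes [ 0.0319  0.0056 -0.0068]
```

Call:
play_rows:
  motion: [-0.006, 0.008, -0.002, 0.005, 0.005, -0.006, 1, 0, 0, 0, 0.008, 0, 0, 1, 0, 0, 0, 0.008, 0, 0, 1, 0, 0, 0, 0.006, 0, 0, 1, 0, 0, 0, 0, 0, 0, 1, 0, 0, 0, 0, 0, 0, 1]

```text
clock: 10.8
eef_pos: [387.8, 334.9, 72.2]
eef_rot: [0.675, 1.567, 0.744]
wrist_force: [-0.2, 0.4, -3.4]
finger_gap: 35.7
```

```bash
python3 -c "
from h import *
go(386,334.5,65,4)"
```

```text
clock 10.80 gap 35.7 pos [387.8 334.9  72.2] F [-0.2  0.4 -3.4] j [0.64 0.37 1.76 0.   1.   0.57]
rotvec [-0.     0.003 -0.002] shift in present axes(m) [ 0.0072 -0.0003 -0.0018]  in target axes [ 0.0072 -0.0003 -0.0018]
```

Call:
play_rows:
  motion: [0, 0.003, -0.002, 0.003, 0, 0, 1, 0, 0, 0, 0.002, 0, 0, 1, 0, 0, 0, 0, 0, 0, 1, 0, 0, 0, 0, 0, 0, 1]

```text
clock: 11.2
eef_pos: [388.1, 335.1, 67.2]
eef_rot: [1.039, 1.57, 1.108]
wrist_force: [0.1, -0.6, -3.5]
finger_gap: 35.8
```

Call:
play_rows:
  motion: [0, 0, 0, 0.001, 0, 0, 1, 0, 0, 0, 0.001, 0, 0, 1, 0, 0, 0, 0, 0, 0, 1]

```text
clock: 11.5
eef_pos: [388.2, 335.2, 65.3]
eef_rot: [0.84, 1.57, 0.909]
wrist_force: [0.9, -0.1, -3.1]
finger_gap: 35.5
```

Call:
play_rows:
  motion: [0, 0, 0, 0.001, 0, 0, 1, 0, 0, 0, 0, 0, 0, 1]

```text
clock: 11.7
eef_pos: [388.4, 335.4, 65.5]
eef_rot: [0.814, 1.569, 0.884]
wrist_force: [0.5, 0.2, -3.1]
finger_gap: 36.5
```

Call:
play_rows:
  motion: [0, 0, 0, 0.0015, 0, 0, 1, 0, 0, 0, 0, 0, 0, 1]

```text
clock: 11.9
eef_pos: [388.6, 335.8, 65.5]
eef_rot: [0.799, 1.567, 0.869]
wrist_force: [-0.1, -0.4, -3.4]
finger_gap: 35.9
```

Call:
play_rows:
  motion: [0, 0, 0, 0.002, 0, 0, 1, 0, 0, 0, 0.001, 0, 0, 1, 0, 0, 0, 0, 0, 0, 1]

```text
clock: 12.2
eef_pos: [388.8, 336.4, 65.3]
eef_rot: [0.801, 1.566, 0.872]
wrist_force: [0.5, -0.7, -4.2]
finger_gap: 35.5
```

```bash
python3 - <<'E'
from h import *
go(386,334.5,65,4); print(read_state()["effort"].round(1),read_state()["moment"].round(2))
im,d=camera("side"); W=cloud("side",d)
cv2.imwrite(f"pics/e_side.png",cv2.resize(im[80:200,130:290],None,fx=5,fy=5))
im,d=camera("scene"); cv2.imwrite(f"pics/e_scene.png",cv2.resize(im[80:200,190:350],None,fx=5,fy=5))
go(386,334.5,65,4)
E
```

```text
clock 12.20 gap 35.5 pos [388.8 336.4  65.3] F [ 0.5 -0.7 -4.2] j [0.64 0.38 1.76 0.   0.99 0.57]
rotvec [ 0.     0.004 -0.004] shift in present axes(m) [ 0.0003 -0.0017 -0.003 ]  in target axes [ 0.0003 -0.0017 -0.003 ]
[  0.  -54.3 -30.8   0.1   0.2  -0. ] [-0.08 -0.03 -0.05]
clock 12.30 gap 35.8 pos [388.9 336.5  65.1] F [-1.8 -0.7  2.4] j [0.64 0.38 1.76 0.   0.99 0.57]
rotvec [ 0.     0.004 -0.004] shift in present axes(m) [ 0.0001 -0.0017 -0.003 ]  in target axes [ 0.0001 -0.0017 -0.003 ]
```

View pics/e_side.png

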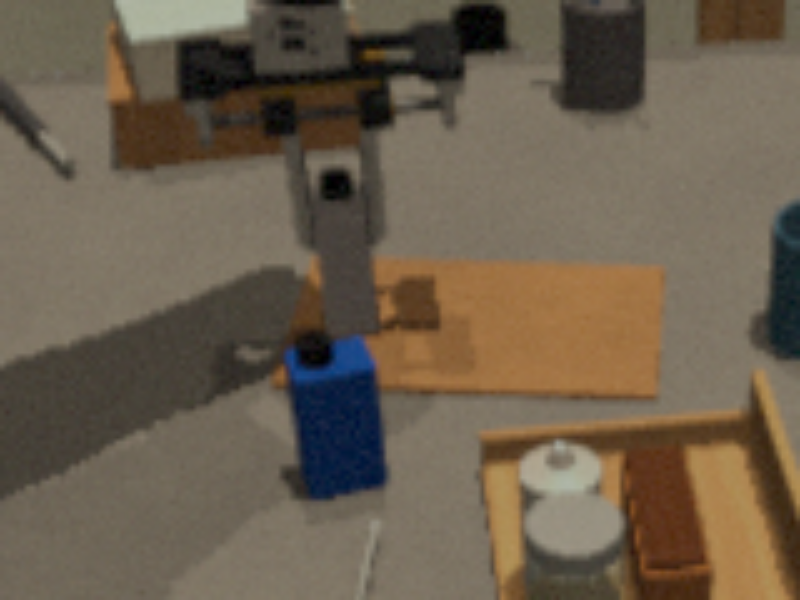

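View pics/e_scene.png

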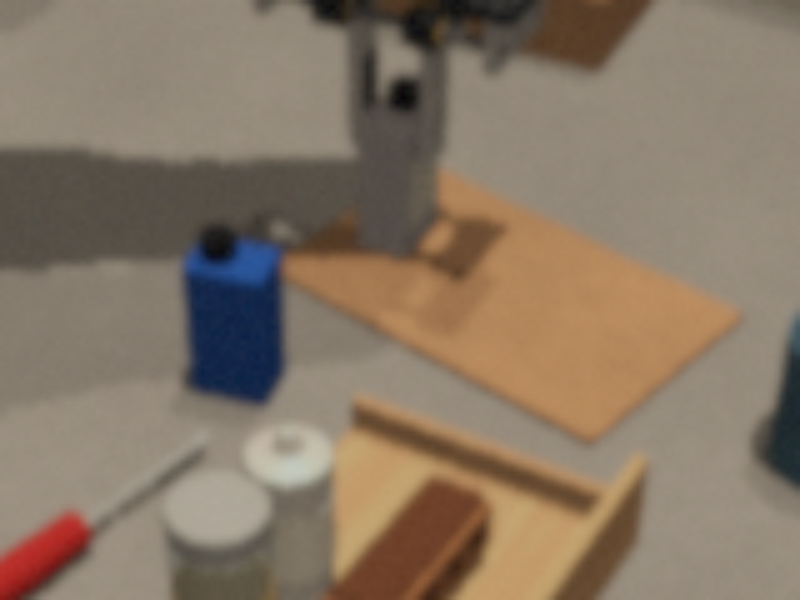

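The tin stands on the card with its foot well inside it (side view 350,325), and the force now pushes up. I release and go up.

Call:
play_rows:
  motion: [0, 0, 0, 0, 0, 0, 0.3, 0, 0, 0, 0, 0, 0, -0.2, 0, 0, 0, 0, 0, 0, -0.5, 0, 0, 0, 0, 0, 0, -1, 0, 0, 0, 0, 0, 0, -1, 0, 0, 0, -0.02, 0, 0, -1, 0, 0, 0, -0.022, 0, 0, -1, 0, 0, 0, -0.022, 0, 0, -1, 0, 0, 0, -0.022, 0, 0, -1, 0, 0, 0, -0.022, 0, 0, -1, 0, 0, 0, -0.01, 0, 0, -1, 0, 0, 0, 0, 0, 0, -1]

```text
clock: 13.5
eef_pos: [388.5, 335.7, 186.0]
eef_rot: [0.861, 1.567, 0.931]
wrist_force: [-0.2, -0.5, 0.2]
finger_gap: 94.1
```

```bash
python3 -c "
from h import *
go(512,27,180,2)"
```

```text
clock 13.50 gap 94.1 pos [388.5 335.7 186. ] F [-0.2 -0.5  0.2] j [0.64 0.23 1.65 0.   1.25 0.57]
rotvec [ 0.035  0.002 -0.003] shift in present axes(m) [ 0.0054 -0.3166  0.1017]  in target axes [ 0.006  -0.3128  0.1127]
```

Call:
play_rows:
  motion: [0.035, 0.002, -0.003, 0, -0.01, 0.004, -1, 0, 0, 0, 0, -0.024, 0.0087, -1, 0, 0, 0, 0, -0.024, 0.0087, -1, 0, 0, 0, 0, -0.024, 0.0087, -1, 0, 0, 0, 0, -0.024, 0.0087, -1, 0, 0, 0, 0, -0.024, 0.0087, -1, 0, 0, 0, 0, -0.024, 0.0087, -1, 0, 0, 0, 0, -0.024, 0.0087, -1, 0, 0, 0, 0, -0.024, 0.0087, -1, 0, 0, 0, 0, -0.024, 0.0087, -1, 0, 0, 0, 0, -0.024, 0.0087, -1, 0, 0, 0, 0, -0.024, 0.0087, -1, 0, 0, 0, 0, -0.024, 0.0087, -1, 0, 0, 0, 0, -0.01, 0.003, -1, 0, 0, 0, 0, 0, 0, -1, 0, 0, 0, 0, 0, 0, -1, 0, 0, 0, 0, 0, 0, -1]

```text
clock: 15.2
eef_pos: [505.0, 9.1, 166.7]
eef_rot: [-2.87, 1.541, -2.864]
wrist_force: [-0.3, 0.3, -0.4]
finger_gap: 93.8
```

```bash
python3 - <<'E'
from h import *
go(512,27,73,2)
im,d=camera("wrist"); W=cloud("wrist",d); P=W[~np.isnan(W[...,0])]; x,y,z=P.T
cv2.imwrite("pics/f_wrist.png",im)
for t,cx,cy,zt in (("jar",512,-35,120),("bottle",512,30,104)):
    m=(abs(x-cx)<38)&(abs(y-cy)<33)&(z>zt-20)&(z<zt+5)
    r=cv2.minAreaRect(P[m][:,:2].astype(np.float32)); print(t,m.sum(),np.round(r[0],1),np.round(r[1],1),round(r[2],1))
m=(abs(x-575)<40)&(abs(y-42)<75)&(z>50)&(z<66)&(x>545)&(x<610); print(cv2.minAreaRect(P[m][:,:2].astype(np.float32)))
E
```

```text
clock 15.20 gap 93.8 pos [505.    9.1 166.7] F [-0.3  0.3 -0.4] j [-0.05  0.25  1.67 -0.01  1.24 -0.05]
rotvec [-0.029 -0.028  0.007] shift in present axes(m) [0.0933 0.0186 0.0098]  in target axes [0.0937 0.0176 0.0076]
jar 3479 [513.8 -35.9] [50.9 51.4] 7.6
bottle 1977 [511.8  27.9] [44.9 44.7] 0.2
((572.5460815429688, 45.01006317138672), (40.4180908203125, 109.7297592163086), 0.3757396340370178)
```

View pics/f_wrist.png

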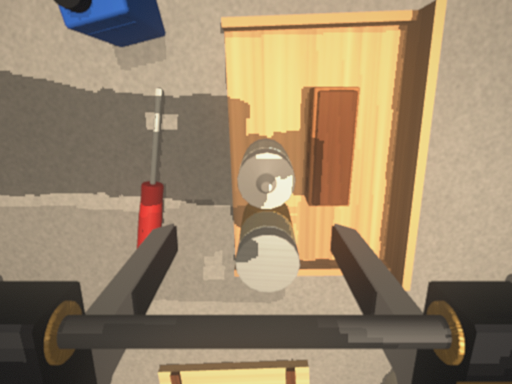

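Wrist view: the bottle lid is at (266,178), the jar lid at (268,262) and the car at (333,147). That puts the bottle at (512,28), the jar at (514,-36) and the car at (573,45).

Call:
play_rows:
  motion: [-0.015, -0.014, 0.004, 0, 0.009, 0.004, -1, -0.015, -0.014, 0.004, 0, 0.009, 0.004, -1, 0, 0, 0, 0.015, 0, 0, -1, 0, 0, 0, 0.015, 0, 0, -1, 0, 0, 0, 0.015, 0, 0, -1, 0, 0, 0, 0, 0, 0, -1, 0, 0, 0, 0, 0, 0, -1]

```text
clock: 15.95
eef_pos: [514.5, 35.2, 121.7]
eef_rot: [0.308, 1.562, 0.356]
wrist_force: [0.7, -1.1, 0.3]
finger_gap: 93.9
```

```bash
python3 -c "
from h import *
go(512,28,73,2)"
```

```text
clock 15.95 gap 93.9 pos [514.5  35.2 121.7] F [ 0.7 -1.1  0.3] j [-0.    0.31  1.72  0.    1.11 -0.05]
rotvec [ 0.013  0.008 -0.003] shift in present axes(m) [ 0.0486 -0.0072 -0.0032]  in target axes [ 0.0487 -0.0071 -0.0027]
```

Call:
play_rows:
  motion: [0.013, 0.008, -0.003, 0.003, -0.006, -0.003, -1, 0, 0, 0, 0.011, 0, 0, -1, 0, 0, 0, 0.011, 0, 0, -1, 0, 0, 0, 0.011, 0, 0, -1, 0, 0, 0, 0.008, 0, 0, -1, 0, 0, 0, 0, 0, 0, -1, 0, 0, 0, 0, 0, 0, -1]

```text
clock: 16.65
eef_pos: [512.1, 29.0, 74.9]
eef_rot: [-0.24, 1.569, -0.205]
wrist_force: [-0.0, 0.2, -0.1]
finger_gap: 93.7
```

```bash
python3 -c "
from h import *
go(512,28,73,2)"
```

```text
clock 16.65 gap 93.7 pos [512.1  29.   74.9] F [-0.   0.2 -0.1] j [-0.01  0.37  1.76 -0.    1.01 -0.05]
rotvec [-0.     0.002  0.   ] shift in present axes(m) [ 0.0019 -0.001  -0.0002]  in target axes [ 0.0019 -0.001  -0.0002]
```

Call:
play_rows:
  motion: [0, 0.002, 0, 0.002, -0.001, 0, -1, 0, 0, 0, 0, 0, 0, 1, 0, 0, 0, 0, 0, 0, 1, 0, 0, 0, 0, 0, 0, 1, 0, 0, 0, 0, 0, 0, 1, 0, 0, 0, 0, 0, 0, 1, 0, 0, 0, 0, 0, 0, 1, 0, 0, 0, 0, 0, 0, 1]
  newtons: 20

```text
clock: 17.45
eef_pos: [512.9, 27.9, 74.0]
eef_rot: [-0.302, 1.569, -0.267]
wrist_force: [0.6, -0.2, 0.5]
finger_gap: 45.8
```

```bash
python3 -c "
from h import *
go(475,320,190,2)"
```

```text
clock 17.45 gap 45.8 pos [512.9  27.9  74. ] F [ 0.6 -0.2  0.5] j [-0.02  0.37  1.76 -0.    1.01 -0.05]
rotvec [-0.     0.002  0.001] shift in present axes(m) [-0.1162  0.2932 -0.0275]  in target axes [-0.116   0.2932 -0.0277]
```

Call:
play_rows:
  motion: [0, 0, 0, -0.01, 0, 0, 1, 0, 0, 0, -0.02, 0, 0, 1, 0, 0, 0, -0.02, 0, 0, 1, 0, 0, 0, -0.02, 0, 0, 1, 0, 0, 0, -0.02, 0, 0, 1, 0, 0, 0, -0.015, 0, 0, 1, 0, 0.002, 0, -0.008, 0, 0, 1, 0, 0, 0, 0, 0, 0, 1, 0, 0, 0, 0, 0, 0, 1]

```text
clock: 18.35
eef_pos: [511.4, 28.0, 194.2]
eef_rot: [-2.977, 1.568, -2.942]
wrist_force: [0.2, 0.7, -2.6]
finger_gap: 45.6
```

```bash
python3 -c "
from h import *
go(475,320,190,2)"
```

```text
clock 18.35 gap 45.6 pos [511.4  28.  194.2] F [ 0.2  0.7 -2.6] j [-0.02  0.23  1.64 -0.    1.28 -0.05]
rotvec [ 0.    -0.002  0.   ] shift in present axes(m) [ 0.0041  0.2931 -0.0262]  in target axes [ 0.0042  0.2931 -0.0262]
```

Call:
play_rows:
  motion: [0, 0, 0, 0, 0.012, -0.001, 1, 0, 0, 0, 0, 0.022, -0.002, 1, 0, 0, 0, 0, 0.022, -0.002, 1, 0, 0, 0, 0, 0.022, -0.002, 1, 0, 0, 0, 0, 0.022, -0.002, 1, 0, 0, 0, 0, 0.022, -0.002, 1, 0, 0, 0, 0, 0.022, -0.002, 1, 0, 0, 0, 0, 0.022, -0.002, 1, 0, 0, 0, 0, 0.022, -0.002, 1, 0, 0, 0, 0, 0.022, -0.002, 1, 0, 0, 0, 0, 0.022, -0.002, 1, 0, 0, 0, 0, 0.022, -0.002, 1, 0, 0, 0, 0, 0.022, -0.002, 1, 0, 0, 0, 0, 0.01, -0.001, 1, 0, 0, 0, 0, 0, 0, 1, 0, 0, 0, 0, 0, 0, 1, 0, 0, 0, 0, 0, 0, 1]

```text
clock: 20.05
eef_pos: [464.3, 331.6, 180.5]
eef_rot: [-2.894, 1.546, -2.858]
wrist_force: [-0.1, -0.7, -1.9]
finger_gap: 45.5
```

```bash
python3 -c "
from h import *
go(475,320,66,2)"
```

```text
clock 20.05 gap 45.5 pos [464.3 331.6 180.5] F [-0.1 -0.7 -1.9] j [0.55 0.38 1.47 0.01 1.31 0.51]
rotvec [ 0.001 -0.024  0.006] shift in present axes(m) [ 0.1143 -0.0113  0.013 ]  in target axes [ 0.1145 -0.012   0.0103]
```

Call:
play_rows:
  motion: [0, -0.012, 0.003, 0, -0.006, 0.005, 1, 0, -0.012, 0.003, 0, -0.006, 0.005, 1, 0, 0, 0, 0, 0, 0, 1, 0, 0, 0, 0.02, 0, 0, 1, 0, 0, 0, 0.02, 0, 0, 1, 0, 0, 0, 0.02, 0, 0, 1, 0, 0, 0, 0.01, 0, 0, 1, 0, 0, 0, 0, 0, 0, 1, 0, 0, 0, 0, 0, 0, 1]

```text
clock: 20.95
eef_pos: [478.5, 315.5, 110.6]
eef_rot: [0.334, 1.564, 0.364]
wrist_force: [0.2, 0.9, -0.9]
finger_gap: 45.9
```

```bash
python3 -c "
from h import *
go(475,320,66,2)"
```

```text
clock 20.95 gap 45.9 pos [478.5 315.5 110.6] F [ 0.2  0.9 -0.9] j [ 0.52  0.44  1.56 -0.    1.13  0.49]
rotvec [-0.005  0.006 -0.002] shift in present axes(m) [ 0.0446  0.0046 -0.0036]  in target axes [ 0.0446  0.0047 -0.0033]
```

Call:
play_rows:
  motion: [-0.005, 0.006, -0.002, 0.005, 0.005, -0.003, 1, 0, 0, 0, 0.01, 0, 0, 1, 0, 0, 0, 0.01, 0, 0, 1, 0, 0, 0, 0.008, 0, 0, 1, 0, 0, 0, 0.005, 0, 0, 1, 0, 0, 0, 0, 0, 0, 1, 0, 0, 0, 0, 0, 0, 1]

```text
clock: 21.65
eef_pos: [475.7, 321.3, 70.9]
eef_rot: [0.528, 1.569, 0.564]
wrist_force: [-0.2, -0.8, -2.4]
finger_gap: 45.4
```

```bash
python3 -c "
from h import *
go(475,320,66,2)"
```

```text
clock 21.65 gap 45.4 pos [475.7 321.3  70.9] F [-0.2 -0.8 -2.4] j [0.53 0.49 1.58 0.   1.06 0.49]
rotvec [ 0.001  0.002 -0.001] shift in present axes(m) [ 0.0049 -0.0013 -0.0008]  in target axes [ 0.0049 -0.0013 -0.0008]
```

Call:
play_rows:
  motion: [0, 0.002, -0.001, 0.003, 0, 0, 1, 0, 0, 0, 0.002, 0, 0, 1, 0, 0, 0, 0.0015, 0, 0, 1, 0, 0, 0, 0, 0, 0, 1, 0, 0, 0, 0, 0, 0, 1, 0, 0, 0, 0, 0, 0, 1]

```text
clock: 22.25
eef_pos: [476.6, 322.0, 66.5]
eef_rot: [0.65, 1.567, 0.686]
wrist_force: [-0.1, -0.1, -2.7]
finger_gap: 45.3
```

```bash
python3 -c "
from h import *
go(475,320,66,2)
camera('side');
go(475,320,66,2)"
```

```text
clock 22.25 gap 45.3 pos [476.6 322.   66.5] F [-0.1 -0.1 -2.7] j [0.53 0.5  1.58 0.   1.05 0.49]
rotvec [ 0.001  0.003 -0.002] shift in present axes(m) [ 0.0005 -0.002  -0.0017]  in target axes [ 0.0005 -0.002  -0.0017]
clock 22.30 gap 45.9 pos [476.6 322.   66.5] F [-0.8  0.1 -2.2] j [0.53 0.5  1.58 0.   1.05 0.49]
rotvec [ 0.001  0.003 -0.002] shift in present axes(m) [ 0.0005 -0.0019 -0.0017]  in target axes [ 0.0005 -0.0019 -0.0017]
```

Call:
play_rows:
  motion: [0, 0, 0, 0.002, 0, 0, 1, 0, 0, 0, 0, 0, 0, 1, 0, 0, 0, 0, 0, 0, 1]

```text
clock: 22.6
eef_pos: [477.1, 322.6, 66.3]
eef_rot: [0.677, 1.565, 0.713]
wrist_force: [-0.2, -1.1, -2.4]
finger_gap: 45.7
```

```bash
python3 -c "
from h import *
go(475,320,66,2)
camera('side');
go(475,320,66,2)"
```

```text
clock 22.60 gap 45.7 pos [477.1 322.6  66.3] F [-0.2 -1.1 -2.4] j [0.53 0.5  1.58 0.   1.05 0.49]
rotvec [ 0.001  0.004 -0.003] shift in present axes(m) [ 0.0002 -0.0025 -0.0022]  in target axes [ 0.0003 -0.0025 -0.0022]
clock 22.65 gap 45.8 pos [477.1 322.6  66.2] F [ 0.5  0.2 -1.7] j [0.53 0.5  1.58 0.   1.05 0.49]
rotvec [ 0.001  0.004 -0.003] shift in present axes(m) [ 0.0001 -0.0025 -0.0021]  in target axes [ 0.0002 -0.0025 -0.0021]
```

Call:
play_rows:
  motion: [0, 0, 0, 0, 0, 0, 0.3, 0, 0, 0, 0, 0, 0, -0.2, 0, 0, 0, 0, 0, 0, -0.5, 0, 0, 0, 0, 0, 0, -0.8, 0, 0, 0, 0, 0, 0, -0.8, 0, 0, 0, -0.02, 0, 0, -0.8, 0, 0, 0, -0.022, 0, 0, -1, 0, 0, 0, -0.022, 0, 0, -1, 0, 0, 0, -0.022, 0, 0, -1, 0, 0, 0, -0.022, 0, 0, -1, 0, 0, 0, -0.01, 0, 0, -1, 0, 0, 0, 0, 0, 0, -1]

```text
clock: 23.85
eef_pos: [476.3, 321.7, 187.3]
eef_rot: [0.744, 1.568, 0.78]
wrist_force: [-0.2, -0.4, -0.4]
finger_gap: 93.8
```

```bash
python3 - <<'E'
from h import *
im,d=camera("side"); W=cloud("side",d)
cv2.imwrite(f"pics/g_side.png",cv2.resize(im[80:200,130:290],None,fx=5,fy=5))
go(514,-36,185,2)
E
```

```text
clock 23.90 gap 93.7 pos [476.  321.7 186.5] F [ 0.1  0.6 -0.4] j [0.53 0.37 1.47 0.   1.3  0.49]
rotvec [ 0.001  0.002 -0.002] shift in present axes(m) [ 0.0009 -0.3588  0.0252]  in target axes [ 0.0015 -0.3588  0.0255]
```

View pics/g_side.png

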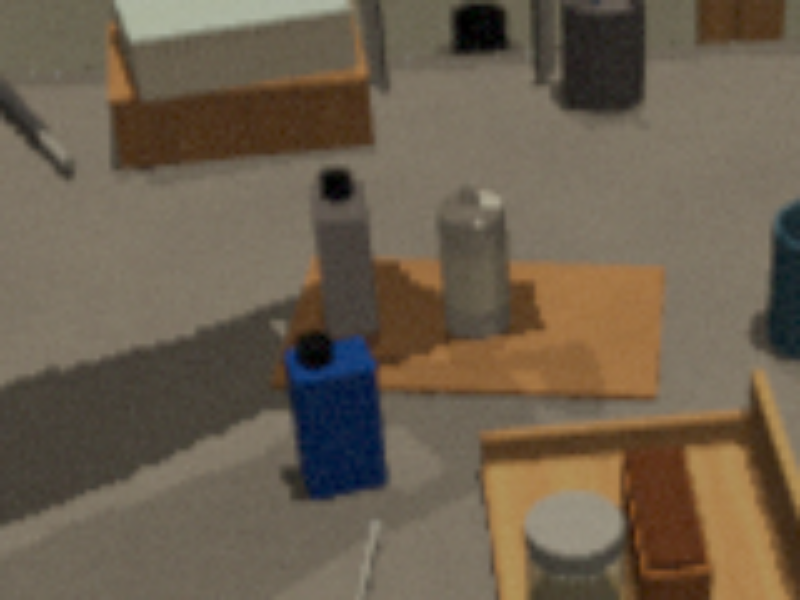

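The tin (345,265) and the bottle (475,265) both stand upright on the card. The jar is next.

Call:
play_rows:
  motion: [0, 0.002, -0.002, 0, -0.01, 0.001, -1, 0, 0, 0, 0, -0.022, 0.0016, -1, 0, 0, 0, 0, -0.022, 0.0016, -1, 0, 0, 0, 0, -0.022, 0.0016, -1, 0, 0, 0, 0, -0.022, 0.0016, -1, 0, 0, 0, 0, -0.022, 0.0016, -1, 0, 0, 0, 0, -0.022, 0.0016, -1, 0, 0, 0, 0, -0.022, 0.0016, -1, 0, 0, 0, 0, -0.022, 0.0016, -1, 0, 0, 0, 0, -0.022, 0.0016, -1, 0, 0, 0, 0, -0.022, 0.0016, -1, 0, 0, 0, 0, -0.022, 0.0016, -1, 0, 0, 0, 0, -0.022, 0.0016, -1, 0, 0, 0, 0, -0.022, 0.0016, -1, 0, 0, 0, 0, -0.022, 0.0016, -1, 0, 0, 0, 0, -0.022, 0.0016, -1, 0, 0, 0, 0, -0.01, 0.001, -1, 0, 0, 0, 0, 0, 0, -1, 0, 0, 0, 0, 0, 0, -1]

```text
clock: 25.8
eef_pos: [505.2, -51.6, 165.3]
eef_rot: [-2.977, 1.535, -2.944]
wrist_force: [0.3, -0.5, 0.1]
finger_gap: 93.8
```

```bash
python3 -c "
from h import *
go(514,-36,73,2)"
```

```text
clock 25.80 gap 93.8 pos [505.2 -51.6 165.3] F [ 0.3 -0.5  0.1] j [-0.17  0.26  1.66 -0.01  1.25 -0.2 ]
rotvec [-0.002 -0.035  0.006] shift in present axes(m) [0.0918 0.0158 0.0126]  in target axes [0.0923 0.0153 0.0094]
```

Call:
play_rows:
  motion: [0, -0.017, 0.003, 0, 0.008, 0.004, -1, 0, -0.017, 0.003, 0, 0.008, 0.004, -1, 0, 0, 0, 0.012, 0, 0, -1, 0, 0, 0, 0.014, 0, 0, -1, 0, 0, 0, 0.012, 0, 0, -1, 0, 0, 0, 0, 0, 0, -1, 0, 0, 0, 0, 0, 0, -1]

```text
clock: 26.5
eef_pos: [512.7, -29.7, 123.2]
eef_rot: [0.899, 1.569, 0.938]
wrist_force: [0.3, 0.2, 0.4]
finger_gap: 94.0
```

```bash
python3 -c "
from h import *
go(514,-36,73,2)"
```

```text
clock 26.50 gap 94.0 pos [512.7 -29.7 123.2] F [0.3 0.2 0.4] j [-0.13  0.3   1.72  0.    1.12 -0.17]
rotvec [ 0.003  0.001 -0.001] shift in present axes(m) [ 0.0502 -0.0064  0.001 ]  in target axes [ 0.0502 -0.0063  0.0011]
```

Call:
play_rows:
  motion: [0.003, 0.001, -0.001, 0.003, -0.006, 0.001, -1, 0, 0, 0, 0.012, 0, 0, -1, 0, 0, 0, 0.012, 0, 0, -1, 0, 0, 0, 0.011, 0, 0, -1, 0, 0, 0, 0.008, 0, 0, -1, 0, 0, 0, 0, 0, 0, -1, 0, 0, 0, 0, 0, 0, -1]

```text
clock: 27.2
eef_pos: [514.1, -36.5, 73.1]
eef_rot: [1.423, 1.571, 1.457]
wrist_force: [0.7, 0.6, 0.6]
finger_gap: 94.2
```

```bash
python3 -c "
from h import *
go(514,-36,73,2)
im,d=camera('wrist'); cv2.imwrite('pics/h_wrist.png',im)"
```

```text
clock 27.20 gap 94.2 pos [514.1 -36.5  73.1] F [0.7 0.6 0.6] j [-0.14  0.38  1.75  0.    1.01 -0.18]
rotvec [-0.  0. -0.] shift in present axes(m) [ 0.0001  0.0005 -0.0001]  in target axes [ 0.0001  0.0005 -0.0001]
```

View pics/h_wrist.png

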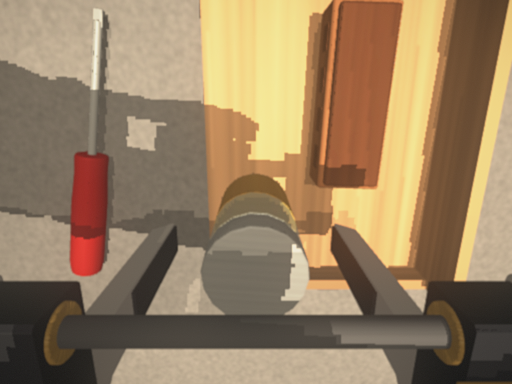

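The jar (255,265) is centred between the fingers, so I grip it.

Call:
play_rows:
  motion: [0, 0, 0, 0, 0, 0, 1, 0, 0, 0, 0, 0, 0, 1, 0, 0, 0, 0, 0, 0, 1, 0, 0, 0, 0, 0, 0, 1, 0, 0, 0, 0, 0, 0, 1, 0, 0, 0, 0, 0, 0, 1, 0, 0, 0, 0, 0, 0, 1]
  newtons: 28

```text
clock: 27.95
eef_pos: [514.8, -36.5, 74.6]
eef_rot: [-0.071, 1.568, -0.037]
wrist_force: [0.0, -0.1, -1.3]
finger_gap: 51.8
```

Call:
play_rows:
  motion: [0, 0, 0, -0.01, 0, 0, 1, 0, 0, 0, -0.02, 0, 0, 1, 0, 0, 0, -0.02, 0, 0, 1, 0, 0, 0, -0.02, 0, 0, 1, 0, 0, 0, -0.02, 0, 0, 1, 0, 0, 0, -0.015, 0, 0, 1, 0, 0, 0, -0.008, 0, 0, 1, 0, 0, 0, 0, 0, 0, 1, 0, 0, 0, 0, 0, 0, 1]

```text
clock: 28.85
eef_pos: [513.1, -36.3, 194.5]
eef_rot: [1.111, 1.571, 1.146]
wrist_force: [0.5, -0.1, -2.0]
finger_gap: 51.4
```

```bash
python3 -c "
from h import *
go(564,305,190,2)"
```

```text
clock 28.85 gap 51.4 pos [513.1 -36.3 194.5] F [ 0.5 -0.1 -2. ] j [-0.14  0.23  1.64  0.    1.28 -0.18]
rotvec [-0.  0. -0.] shift in present axes(m) [0.0046 0.3393 0.0627]  in target axes [0.0045 0.3393 0.0627]
```

Call:
play_rows:
  motion: [0, 0, 0, 0, 0.01, 0.002, 1, 0, 0, 0, 0, 0.022, 0.0048, 1, 0, 0, 0, 0, 0.022, 0.0048, 1, 0, 0, 0, 0, 0.022, 0.0048, 1, 0, 0, 0, 0, 0.022, 0.0048, 1, 0, 0, 0, 0, 0.022, 0.0048, 1, 0, 0, 0, 0, 0.022, 0.0048, 1, 0, 0, 0, 0, 0.022, 0.0048, 1, 0, 0, 0, 0, 0.022, 0.0048, 1, 0, 0, 0, 0, 0.022, 0.0048, 1, 0, 0, 0, 0, 0.022, 0.0048, 1, 0, 0, 0, 0, 0.022, 0.0048, 1, 0, 0, 0, 0, 0.022, 0.0048, 1, 0, 0, 0, 0, 0.022, 0.0048, 1, 0, 0, 0, 0, 0.02, 0.004, 1, 0, 0, 0, 0, 0.01, 0.002, 1, 0, 0, 0, 0, 0, 0, 1, 0, 0, 0, 0, 0, 0, 1]

```text
clock: 30.65
eef_pos: [566.3, 315.2, 176.4]
eef_rot: [-2.987, 1.545, -2.951]
wrist_force: [0.4, -0.7, -2.5]
finger_gap: 51.9
```

```bash
python3 -c "
from h import *
go(564,305,66,2)"
```

```text
clock 30.65 gap 51.9 pos [566.3 315.2 176.4] F [ 0.4 -0.7 -2.5] j [0.45 0.56 1.22 0.01 1.38 0.41]
rotvec [ 0.001 -0.026  0.004] shift in present axes(m) [ 0.1105 -0.0096  0.0002]  in target axes [ 0.1104 -0.0101 -0.0026]
```

Call:
play_rows:
  motion: [0, -0.013, 0.002, 0, -0.005, -0.002, 1, 0, -0.013, 0.002, 0, -0.005, -0.002, 1, 0, 0, 0, 0, 0, 0, 1, 0, 0, 0, 0.02, 0, 0, 1, 0, 0, 0, 0.02, 0, 0, 1, 0, 0, 0, 0.018, 0, 0, 1, 0, 0, 0, 0.01, 0, 0, 1, 0, 0, 0, 0, 0, 0, 1, 0, 0, 0, 0, 0, 0, 1]

```text
clock: 31.55
eef_pos: [563.6, 299.6, 109.9]
eef_rot: [0.238, 1.563, 0.269]
wrist_force: [-0.2, 0.4, -2.5]
finger_gap: 51.3
```

```bash
python3 -c "
from h import *
go(564,305,66,2)"
```

```text
clock 31.55 gap 51.3 pos [563.6 299.6 109.9] F [-0.2  0.4 -2.5] j [ 0.43  0.58  1.36 -0.    1.2   0.4 ]
rotvec [-0.004  0.008 -0.002] shift in present axes(m) [0.0439 0.0053 0.0002]  in target axes [0.0439 0.0054 0.0006]
```

Call:
play_rows:
  motion: [-0.004, 0.008, -0.002, 0.005, 0.005, 0.001, 1, 0, 0, 0, 0.01, 0, 0, 1, 0, 0, 0, 0.01, 0, 0, 1, 0, 0, 0, 0.008, 0, 0, 1, 0, 0, 0, 0.005, 0, 0, 1, 0, 0, 0, 0, 0, 0, 1, 0, 0, 0, 0, 0, 0, 1]

```text
clock: 32.25
eef_pos: [565.2, 305.4, 70.2]
eef_rot: [0.519, 1.57, 0.555]
wrist_force: [-0.2, 0.2, -1.4]
finger_gap: 51.5
```

```bash
python3 -c "
from h import *
go(564,305,66,2)"
```

```text
clock 32.25 gap 51.5 pos [565.2 305.4  70.2] F [-0.2  0.2 -1.4] j [0.44 0.63 1.37 0.   1.14 0.4 ]
rotvec [ 0.     0.001 -0.001] shift in present axes(m) [ 0.0042 -0.0004 -0.0012]  in target axes [ 0.0042 -0.0004 -0.0012]
```

Call:
play_rows:
  motion: [0, 0, 0, 0.003, 0, 0, 1, 0, 0, 0, 0.0015, 0, 0, 1, 0, 0, 0, 0.001, 0, 0, 1, 0, 0, 0, 0, 0, 0, 1, 0, 0, 0, 0, 0, 0, 1]

```text
clock: 32.75
eef_pos: [565.6, 305.8, 67.2]
eef_rot: [0.481, 1.567, 0.516]
wrist_force: [-1.0, 1.1, -2.4]
finger_gap: 52.0
```

```bash
python3 -c "
from h import *
go(564,305,66,2)
im,d=camera('side'); cv2.imwrite('pics/i_side.png',cv2.resize(im[80:200,150:310],None,fx=5,fy=5))
go(564,305,66,2)"
```

```text
clock 32.75 gap 52.0 pos [565.6 305.8  67.2] F [-1.   1.1 -2.4] j [0.44 0.64 1.37 0.   1.13 0.4 ]
rotvec [ 0.     0.003 -0.002] shift in present axes(m) [ 0.0012 -0.0007 -0.0017]  in target axes [ 0.0012 -0.0007 -0.0017]
clock 32.80 gap 51.6 pos [565.6 305.8  67.2] F [-0.  -0.6 -2.5] j [0.44 0.64 1.37 0.   1.13 0.4 ]
rotvec [ 0.     0.003 -0.002] shift in present axes(m) [ 0.0012 -0.0007 -0.0017]  in target axes [ 0.0012 -0.0007 -0.0017]
```

View pics/i_side.png

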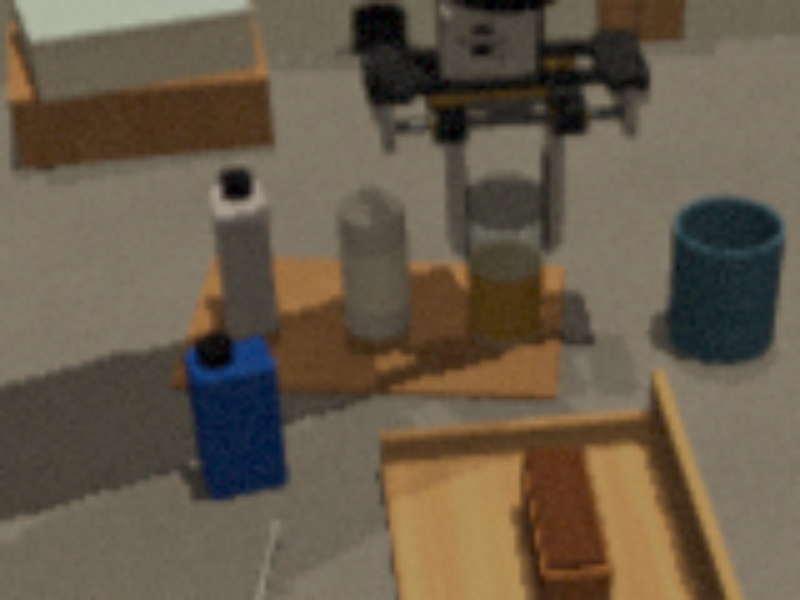

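The jar (505,260) is over the card, within a millimetre or so of touching. I lower a touch more, release and go up.

Call:
play_rows:
  motion: [0, 0, 0, 0.002, 0, 0, 1, 0, 0, 0, 0, 0, 0, 1, 0, 0, 0, 0, 0, 0, 1, 0, 0, 0, 0, 0, 0, 0.2, 0, 0, 0, 0, 0, 0, -0.2, 0, 0, 0, 0, 0, 0, -0.5, 0, 0, 0, 0, 0, 0, -0.8, 0, 0, 0, 0, 0, 0, -0.8, 0, 0, 0, -0.015, 0, 0, -0.8, 0, 0, 0, -0.022, 0, 0, -0.8, 0, 0, 0, -0.022, 0, 0, -1, 0, 0, 0, -0.022, 0, 0, -1, 0, 0, 0, -0.022, 0, 0, -1, 0, 0, 0, -0.01, 0, 0, -1, 0, 0, 0, 0, 0, 0, -1]

```text
clock: 34.3
eef_pos: [565.8, 306.0, 190.1]
eef_rot: [0.47, 1.562, 0.505]
wrist_force: [0.8, 0.4, -0.9]
finger_gap: 94.0
```

```bash
python3 -c "
from h import *
im,d=camera('side'); cv2.imwrite('pics/j_side.png',cv2.resize(im[80:200,150:310],None,fx=5,fy=5))
W=cloud('side',d); P=W[~np.isnan(W[...,0])]; x,y,z=P.T
m=(x>552)&(x<612)&(abs(y-45)<80)&(z>48)&(z<68); print(cv2.minAreaRect(P[m][:,:2].astype(np.float32)))
go(573,45,180,0.4)"
```

```text
((573.1137084960938, 43.0053825378418), (40.42288589477539, 111.109130859375), 0.39699769020080566)
clock 34.35 gap 94.0 pos [565.6 305.9 189.3] F [ 0.2 -0.2 -0.3] j [0.44 0.52 1.26 0.   1.36 0.4 ]
rotvec [ 0.028  0.007 -0.004] shift in present axes(m) [ 0.0083 -0.261  -0.0019]  in target axes [ 0.0093 -0.2609  0.0055]
```

View pics/j_side.png

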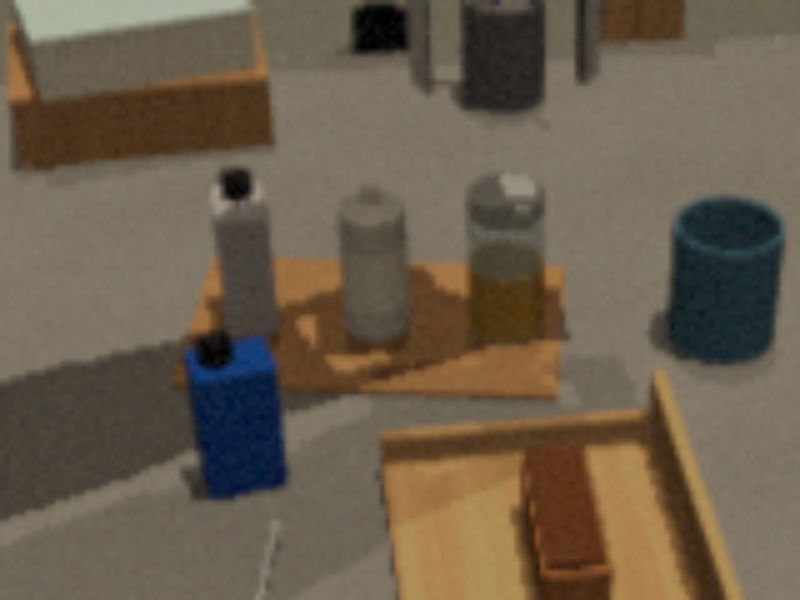

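All three stand on the card. Now the car at (573,44), yaw 0.4°.

Call:
play_rows:
  motion: [0.014, 0.004, -0.002, 0, -0.008, 0, -1, 0.014, 0.003, -0.002, 0, -0.02, 0.0005, -1, 0, 0, 0, 0, -0.021, 0.0005, -1, 0, 0, 0, 0, -0.021, 0.0005, -1, 0, 0, 0, 0, -0.021, 0.0005, -1, 0, 0, 0, 0, -0.021, 0.0005, -1, 0, 0, 0, 0, -0.021, 0.0005, -1, 0, 0, 0, 0, -0.021, 0.0005, -1, 0, 0, 0, 0, -0.021, 0.0005, -1, 0, 0, 0, 0, -0.021, 0.0005, -1, 0, 0, 0, 0, -0.021, 0.0005, -1, 0, 0, 0, 0, -0.021, 0.0005, -1, 0, 0, 0, 0, -0.012, 0.0005, -1, 0, 0, 0, 0, 0, 0, -1, 0, 0, 0, 0, 0, 0, -1, 0, 0, 0, 0, 0, 0, -1]

```text
clock: 35.95
eef_pos: [564.4, 28.1, 176.1]
eef_rot: [-2.856, 1.545, -2.868]
wrist_force: [0.2, 0.4, 0.5]
finger_gap: 93.8
```

```bash
python3 -c "
from h import *
go(573,44,23,0.4)"
```

```text
clock 35.95 gap 93.8 pos [564.4  28.1 176.1] F [0.2 0.4 0.5] j [-0.01  0.37  1.49 -0.01  1.3   0.  ]
rotvec [-0.019 -0.025  0.007] shift in present axes(m) [0.1528 0.0171 0.0122]  in target axes [0.1531 0.0158 0.0087]
```

Call:
play_rows:
  motion: [-0.01, -0.012, 0.003, 0, 0.008, 0.004, -1, -0.009, -0.012, 0.003, 0, 0.007, 0.004, -1, 0, 0, 0, 0, 0, 0, -1, 0, 0, 0, 0.018, 0, 0, -1, 0, 0, 0, 0.02, 0, 0, -1, 0, 0, 0, 0.02, 0, 0, -1, 0, 0, 0, 0.015, 0, 0, -1, 0, 0, 0, 0.006, 0, 0, -1, 0, 0, 0, 0, 0, 0, -1, 0, 0, 0, 0, 0, 0, -1]

```text
clock: 36.95
eef_pos: [574.3, 49.6, 95.5]
eef_rot: [0.022, 1.566, 0.038]
wrist_force: [0.1, 0.8, 0.1]
finger_gap: 94.3
```

```bash
python3 -c "
from h import *
go(573,44,23,0.4)
im,d=camera('wrist'); cv2.imwrite('pics/k_wrist.png',im)"
```

```text
clock 36.95 gap 94.3 pos [574.3  49.6  95.5] F [0.1 0.8 0.1] j [0.02 0.47 1.56 0.   1.11 0.01]
rotvec [ 0.009  0.005 -0.   ] shift in present axes(m) [ 0.0725 -0.0056 -0.0017]  in target axes [ 0.0725 -0.0056 -0.0013]
```

View pics/k_wrist.png

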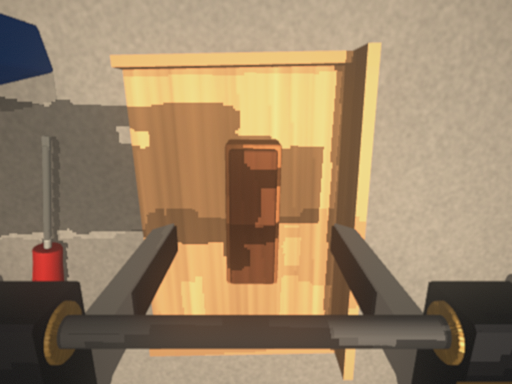

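The car (253,210) is centred between the fingers, so I descend.

Call:
play_rows:
  motion: [0.009, 0.005, 0, 0.005, -0.005, -0.001, -1, 0, 0, 0, 0.012, 0, 0, -1, 0, 0, 0, 0.015, 0, 0, -1, 0, 0, 0, 0.015, 0, 0, -1, 0, 0, 0, 0.012, 0, 0, -1, 0, 0, 0, 0.005, 0, 0, -1, 0, 0, 0, 0, 0, 0, -1, 0, 0, 0, 0, 0, 0, -1]

```text
clock: 37.8
eef_pos: [574.3, 43.5, 28.5]
eef_rot: [0.034, 1.568, 0.039]
wrist_force: [-0.3, 0.2, 0.8]
finger_gap: 94.1
```

```bash
python3 -c "
from h import *
go(573,44,23,0.4)"
```

```text
clock 37.80 gap 94.1 pos [574.3  43.5  28.5] F [-0.3  0.2  0.8] j [0.01 0.56 1.6  0.   0.98 0.01]
rotvec [-0.002  0.003 -0.   ] shift in present axes(m) [ 0.0055  0.0005 -0.0013]  in target axes [ 0.0055  0.0005 -0.0013]
```

Call:
play_rows:
  motion: [-0.002, 0.003, 0, 0.003, 0, -0.001, -1, 0, 0, 0, 0.002, 0, 0, -1, 0, 0, 0, 0, 0, 0, 1, 0, 0, 0, 0, 0, 0, 1, 0, 0, 0, 0, 0, 0, 1, 0, 0, 0, 0, 0, 0, 1, 0, 0, 0, 0, 0, 0, 1, 0, 0, 0, 0, 0, 0, 1, 0, 0, 0, 0, 0, 0, 1, 0, 0, 0, 0, 0, 0, 1]
  newtons: 18

```text
clock: 38.8
eef_pos: [574.2, 43.6, 25.1]
eef_rot: [0.047, 1.568, 0.054]
wrist_force: [0.3, -0.1, 0.4]
finger_gap: 39.9
```

```bash
python3 -c "
from h import *
go(477.7,-311.7,160,94.5)
go(477.7,-311.7,160,-85.5)"
```

```text
clock 38.80 gap 39.9 pos [574.2  43.6  25.1] F [ 0.3 -0.1  0.4] j [0.01 0.56 1.6  0.   0.97 0.  ]
rotvec [-1.642  0.002  0.002] shift in present axes(m) [-0.1352 -0.3545 -0.0987]  in target axes [-0.1349  0.1241 -0.3466]
clock 38.80 gap 39.9 pos [574.2  43.6  25.1] F [ 0.3 -0.1  0.4] j [0.01 0.56 1.6  0.   0.97 0.  ]
rotvec [ 1.499  0.002 -0.002] shift in present axes(m) [-0.1352 -0.3545 -0.0987]  in target axes [-0.1349 -0.1241  0.3466]
```

Call:
play_rows:
  motion: [0, 0, 0, -0.01, 0, 0, 1, 0, 0, 0, -0.02, 0, 0, 1, 0, 0, 0, -0.02, 0, 0, 1, 0, 0, 0, -0.02, 0, 0, 1, 0, 0, 0, -0.02, 0, 0, 1, 0, 0, 0, -0.015, 0, 0, 1, 0, 0, 0, -0.006, 0, 0, 1, 0, 0, 0, 0, 0, 0, 1, 0, 0, 0, 0, 0, 0, 1]

```text
clock: 39.7
eef_pos: [573.0, 43.5, 143.2]
eef_rot: [0.105, 1.569, 0.112]
wrist_force: [0.5, -0.7, -2.3]
finger_gap: 39.8
```

Call:
play_rows:
  motion: [0, 0, 0, 0, -0.01, -0.003, 1, 0, 0, 0, 0, -0.021, -0.006, 1, 0, 0, 0, 0, -0.021, -0.006, 1, 0, 0, 0, 0, -0.021, -0.006, 1, 0, 0, 0, 0, -0.021, -0.006, 1, 0, 0, 0, 0, -0.021, -0.006, 1, 0, 0, 0, 0, -0.021, -0.006, 1, 0, 0, 0, 0, -0.021, -0.006, 1, 0, 0, 0, 0, -0.021, -0.006, 1, 0, 0, 0, 0, -0.021, -0.006, 1, 0, 0, 0, 0, -0.021, -0.006, 1, 0, 0, 0, 0, -0.021, -0.006, 1, 0, 0, 0, 0, -0.021, -0.006, 1, 0, 0, 0, 0, -0.021, -0.006, 1, 0, 0, 0, 0, -0.021, -0.006, 1, 0, 0, 0, 0, -0.021, -0.006, 1, 0, 0, 0, 0, -0.018, -0.003, 1, 0, 0, 0, 0, -0.01, -0.001, 1, 0, 0, 0, 0, 0, 0, 1, 0, 0, 0, 0, 0, 0, 1]

```text
clock: 41.7
eef_pos: [460.6, -330.9, 127.3]
eef_rot: [2.771, 1.546, 2.776]
wrist_force: [-0.8, -0.3, -1.3]
finger_gap: 40.0
```

```bash
python3 -c "
from h import *
go(477.7,-311.7,120,-85.5)"
```

```text
clock 41.70 gap 40.0 pos [ 460.6 -330.9  127.3] F [-0.8 -0.3 -1.3] j [-0.68  0.43  1.54 -0.01  1.2  -0.68]
rotvec [ 1.496 -0.025  0.01 ] shift in present axes(m) [0.0071 0.0191 0.0173]  in target axes [ 0.0073  0.0185 -0.0178]
```

Call:
play_rows:
  motion: [0.136, -0.0023, 0.001, 0, 0, 0, 1, 0.136, -0.0023, 0.001, 0, 0, 0, 1, 0.136, -0.0023, 0.001, 0, 0, 0, 1, 0.136, -0.0023, 0.001, 0, 0, 0, 1, 0.136, -0.0023, 0.001, 0, 0, 0, 1, 0.136, -0.0023, 0.001, 0, 0, 0, 1, 0.136, -0.0023, 0.001, 0, 0, 0, 1, 0.136, -0.0023, 0.001, 0, 0, 0, 1, 0.136, -0.0023, 0.001, 0, 0, 0, 1, 0.136, -0.0023, 0.001, 0, 0, 0, 1, 0.13, -0.002, 0.001, 0, 0, 0, 1, 0, 0, 0, 0, 0, 0, 1, 0, 0, 0, 0, 0, 0, 1]

```text
clock: 43.0
eef_pos: [463.1, -319.1, 126.1]
eef_rot: [-2.841, 1.567, 1.912]
wrist_force: [-0.2, -0.2, -1.9]
finger_gap: 39.7
```

```bash
python3 -c "
from h import *
go(477.7,-311.7,25,-85.5)"
```

```text
clock 43.00 gap 39.7 pos [ 463.1 -319.1  126.1] F [-0.2 -0.2 -1.9] j [-0.67  0.4   1.57  0.    1.17  0.86]
rotvec [-0.038 -0.004  0.001] shift in present axes(m) [ 0.1012  0.015  -0.0064]  in target axes [ 0.1011  0.0151 -0.0062]
```

Call:
play_rows:
  motion: [-0.019, -0.002, 0, 0, 0.008, -0.003, 1, -0.019, -0.002, 0, 0, 0.007, -0.003, 1, 0, 0, 0, 0, 0, 0, 1, 0, 0, 0, 0.015, 0, 0, 1, 0, 0, 0, 0.02, 0, 0, 1, 0, 0, 0, 0.018, 0, 0, 1, 0, 0, 0, 0.008, 0, 0, 1, 0, 0, 0, 0, 0, 0, 1, 0, 0, 0, 0, 0, 0, 1]

```text
clock: 43.9
eef_pos: [480.9, -310.8, 64.2]
eef_rot: [0.178, 1.569, -1.296]
wrist_force: [-0.1, -0.5, -1.6]
finger_gap: 40.0
```

```bash
python3 -c "
from h import *
go(477.7,-311.7,25,-85.5)
im,d=camera('wrist'); cv2.imwrite('pics/l_wrist.png',im)"
```

```text
clock 43.90 gap 40.0 pos [ 480.9 -310.8   64.2] F [-0.1 -0.5 -1.6] j [-0.64  0.5   1.59 -0.    1.05  0.84]
rotvec [ 0.018  0.002 -0.   ] shift in present axes(m) [ 0.0392 -0.0033  0.0006]  in target axes [ 0.0392 -0.0033  0.0007]
```

View pics/l_wrist.png

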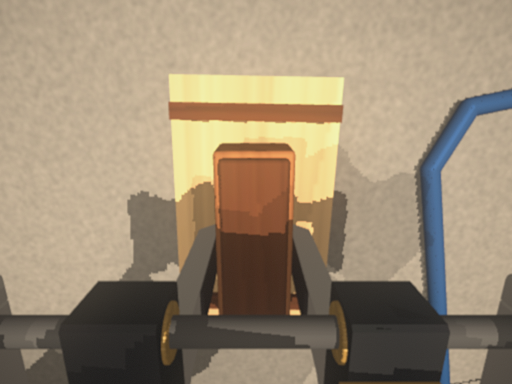

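The car (255,230) is lined up with the board and lies between the strips, so I lower it.

Call:
play_rows:
  motion: [0.018, 0.002, 0, 0.004, -0.003, 0.001, 1, 0, 0, 0, 0.01, 0, 0, 1, 0, 0, 0, 0.01, 0, 0, 1, 0, 0, 0, 0.006, 0, 0, 1, 0, 0, 0, 0.003, 0, 0, 1, 0, 0, 0, 0, 0, 0, 1, 0, 0, 0, 0, 0, 0, 1]

```text
clock: 44.65
eef_pos: [478.3, -312.7, 29.7]
eef_rot: [1.098, 1.569, -0.396]
wrist_force: [-0.1, -0.0, -0.8]
finger_gap: 40.0
```

```bash
python3 -c "
from h import *
go(477.7,-311.7,25,-85.5)"
```

```text
clock 44.65 gap 40.0 pos [ 478.3 -312.7   29.7] F [-0.1 -0.  -0.8] j [-0.64  0.55  1.61  0.    0.98  0.85]
rotvec [-0.002  0.001 -0.002] shift in present axes(m) [ 0.0047 -0.0005 -0.001 ]  in target axes [ 0.0047 -0.0005 -0.001 ]
```

Call:
play_rows:
  motion: [0, 0.001, -0.002, 0.003, 0, -0.001, 1, 0, 0, 0, 0.002, 0, 0, 1, 0, 0, 0, 0.001, 0, 0, 1, 0, 0, 0, 0, 0, 0, 1, 0, 0, 0, 0, 0, 0, 1]

```text
clock: 45.15
eef_pos: [478.9, -311.9, 25.4]
eef_rot: [0.762, 1.569, -0.732]
wrist_force: [-0.1, 0.5, -1.5]
finger_gap: 39.8
```

```bash
python3 -c "
from h import *
go(477.7,-311.7,25,-85.5)
im,d=camera('side'); cv2.imwrite('pics/m_side.png',cv2.resize(im[230:350,170:330],None,fx=5,fy=5))
go(477.7,-311.7,25,-85.5)"
```

```text
clock 45.15 gap 39.8 pos [ 478.9 -311.9   25.4] F [-0.1  0.5 -1.5] j [-0.64  0.55  1.62 -0.    0.97  0.85]
rotvec [-0.001  0.001 -0.001] shift in present axes(m) [ 0.0004 -0.0012 -0.0003]  in target axes [ 0.0004 -0.0012 -0.0003]
clock 45.20 gap 39.6 pos [ 478.9 -311.9   25.3] F [ 0.4  0.8 -1.8] j [-0.64  0.55  1.62 -0.    0.97  0.85]
rotvec [-0.001  0.001 -0.001] shift in present axes(m) [ 0.0003 -0.0011 -0.0003]  in target axes [ 0.0003 -0.0011 -0.0003]
```

View pics/m_side.png

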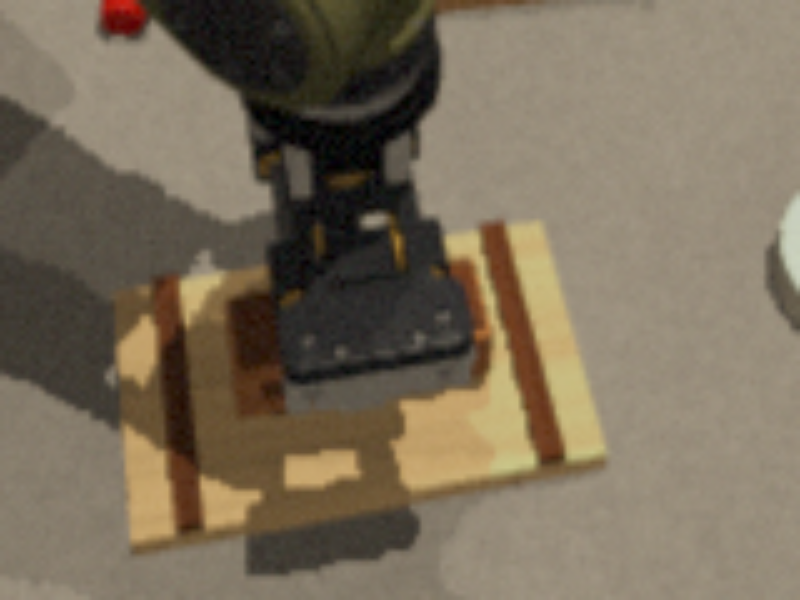

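Call:
play_rows:
  motion: [0, 0, 0, 0.0015, 0, 0, 1, 0, 0, 0, 0, 0, 0, 1, 0, 0, 0, 0, 0, 0, 0.2, 0, 0, 0, 0, 0, 0, -0.3, 0, 0, 0, 0, 0, 0, -0.6, 0, 0, 0, 0, 0, 0, -0.6, 0, 0, 0, -0.01, 0, 0, -0.6, 0, 0, 0, -0.02, 0, 0, -0.6, 0, 0, 0, -0.02, 0, 0, -0.8, 0, 0, 0, -0.022, 0, 0, -1, 0, 0, 0, -0.022, 0, 0, -1, 0, 0, 0, -0.022, 0, 0, -1, 0, 0, 0, -0.022, 0, 0, -1, 0, 0, 0, -0.015, 0, 0, -1, 0, 0, 0, 0, 0, 0, -1]

```text
clock: 46.7
eef_pos: [478.8, -311.7, 189.6]
eef_rot: [0.853, 1.565, -0.64]
wrist_force: [-0.7, 0.0, -0.0]
finger_gap: 94.3
```

```bash
python3 - <<'E'
from h import *
a=np.radians(4.5); B=np.array([[np.cos(a),np.sin(a)],[-np.sin(a),np.cos(a)]])
for n in ("scene","side","wrist"):
    im,d=camera(n); W=cloud(n,d); P=W[~np.isnan(W[...,0])]; x,y,z=P.T
    m=(abs(x-478)<80)&(abs(y+312)<60)&(z>44)&(z<70); r=cv2.minAreaRect(P[m][:,:2].astype(np.float32))
    m2=(abs(x-478)<125)&(abs(y+312)<90)&(z>8)&(z<24); b=cv2.minAreaRect(P[m2][:,:2].astype(np.float32))
    print(n,m.sum(),r,"board",b,"rel",B@(np.array(r[0])-b[0]), B@(np.array(r[0])-[477.7,-311.7]),np.percentile(z[m],95))
    if n=="wrist": cv2.imwrite("pics/n_wrist.png",im)
    if n=="scene": 
        Ws=W
        for t,cx,cy,zt in (("tin",388,336,97),("bottle",477,322,97),("jar",566,306,112)):
            q=(abs(x-cx)<42)&(abs(y-cy)<42)&(z>zt-15)&(z<zt+6); print(t,q.sum(),cv2.minAreaRect(P[q][:,:2].astype(np.float32)))
go(388,335.5,180,4)
E
```

```text
scene 929 ((481.8875732421875, -311.589599609375), (109.52906036376953, 41.53494644165039), 4.407822132110596) board ((477.02471923828125, -310.26947021484375), (202.37554931640625, 121.58425903320312), 4.603865146636963) rel [ 4.74428729 -1.697595  ] [ 4.18332627 -0.21849315] 62.236225457936804
tin 151 ((387.7608642578125, 337.2261657714844), (37.68653869628906, 52.37152099609375), 4.793025016784668)
bottle 148 ((475.6827697753906, 322.3598937988281), (44.65669631958008, 44.416873931884766), 17.87967300415039)
jar 220 ((564.6402587890625, 306.13885498046875), (51.24811935424805, 51.06047821044922), 79.36871337890625)
side 1009 ((482.0406494140625, -315.0556335449219), (109.4771957397461, 38.81520080566406), 4.66658353805542) board ((478.5092468261719, -311.9927978515625), (200.50128173828125, 122.70179748535156), 4.658255100250244) rel [ 3.28020913 -3.33046465] [ 4.06398867 -3.68585267] 63.029770919402495
wrist 4164 ((480.6559143066406, -312.3472900390625), (109.84539031982422, 40.40267562866211), 4.099640846252441) board ((475.7351989746094, -311.4480895996094), (200.59571838378906, 120.23808288574219), 4.5282087326049805) rel [ 4.83499596 -1.28250338] [ 2.89601642 -0.87721302] 61.63590651555751
clock 46.85 gap 94.0 pos [ 477.9 -311.1  186.2] F [ 0.7 -0.3 -0.8] j [-0.64  0.36  1.49 -0.    1.29  0.85]
rotvec [-1.563e+00  1.000e-03 -0.000e+00] shift in present axes(m) [ 0.0058 -0.0397 -0.6516]  in target axes [ 0.0062  0.6513 -0.0446]
```

View pics/n_wrist.png

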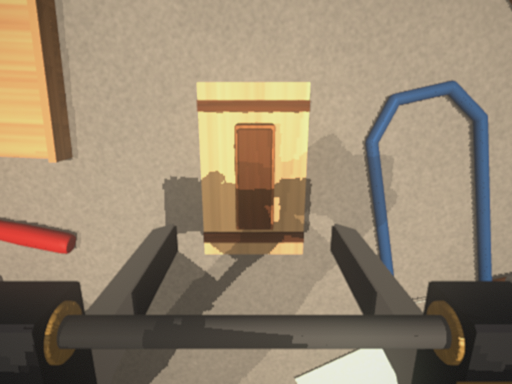

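The car stands upright on the board: about +4 mm along, −2 mm across, aligned to within 0.5°. I turn back and return the jar first.

Call:
play_rows:
  motion: [-0.139, 0, 0, 0, 0, 0, -1, -0.139, 0, 0, 0, 0, 0, -1, -0.139, 0, 0, 0, 0, 0, -1, -0.139, 0, 0, 0, 0, 0, -1, -0.139, 0, 0, 0, 0, 0, -1, -0.139, 0, 0, 0, 0, 0, -1, -0.139, 0, 0, 0, 0, 0, -1, -0.139, 0, 0, 0, 0, 0, -1, -0.139, 0, 0, 0, 0, 0, -1, -0.139, 0, 0, 0, 0, 0, -1, -0.12, 0, 0, 0, 0, 0, -1, 0, 0, 0, 0, 0, 0, -1, 0, 0, 0, 0, 0, 0, -1]

```text
clock: 48.15
eef_pos: [473.1, -307.6, 169.8]
eef_rot: [2.427, 1.546, 2.501]
wrist_force: [0.5, 0.2, 0.8]
finger_gap: 94.1
```

```bash
python3 -c "
from h import *
go(565.2,306,180,2)"
```

```text
clock 48.15 gap 94.1 pos [ 473.1 -307.6  169.8] F [0.5 0.2 0.8] j [-0.64  0.38  1.5  -0.    1.29 -0.72]
rotvec [ 0.04  -0.019 -0.016] shift in present axes(m) [-0.0029  0.6051  0.1375]  in target axes [-0.0102  0.61    0.1135]
```

Call:
play_rows:
  motion: [0.04, -0.019, -0.016, -0.008, 0, 0, -1, 0, 0, 0, -0.008, 0.015, 0.003, -1, 0, 0, 0, -0.002, 0.032, 0.006, -1, 0, 0, 0, -0.002, 0.032, 0.006, -1, 0, 0, 0, -0.002, 0.032, 0.006, -1, 0, 0, 0, -0.002, 0.032, 0.006, -1, 0, 0, 0, -0.002, 0.032, 0.006, -1, 0, 0, 0, -0.002, 0.032, 0.006, -1, 0, 0, 0, -0.002, 0.032, 0.006, -1, 0, 0, 0, -0.002, 0.032, 0.006, -1, 0, 0, 0, -0.002, 0.032, 0.006, -1, 0, 0, 0, -0.002, 0.032, 0.006, -1, 0, 0, 0, -0.002, 0.032, 0.006, -1, 0, 0, 0, -0.002, 0.032, 0.006, -1, 0, 0, 0, -0.002, 0.032, 0.006, -1, 0, 0, 0, -0.002, 0.032, 0.006, -1, 0, 0, 0, -0.002, 0.032, 0.006, -1, 0, 0, 0, -0.001, 0.015, 0.003, -1, 0, 0, 0, 0, 0, 0, -1, 0, 0, 0, 0, 0, 0, -1]

```text
clock: 50.15
eef_pos: [554.2, 239.3, 220.6]
eef_rot: [2.86, 1.558, 2.871]
wrist_force: [-0.4, -0.2, 0.1]
finger_gap: 93.6
```

```bash
python3 -c "
from h import *
go(565.2,306,180,2)"
```

```text
clock 50.15 gap 93.6 pos [554.2 239.3 220.6] F [-0.4 -0.2  0.1] j [0.34 0.42 1.33 0.01 1.41 0.33]
rotvec [-0.024 -0.012 -0.004] shift in present axes(m) [0.0407 0.0665 0.0122]  in target axes [0.0406 0.0663 0.0133]
```

Call:
play_rows:
  motion: [-0.012, -0.006, -0.002, 0, 0.01, 0.002, -1, -0.012, -0.006, -0.002, 0.004, 0.014, 0.003, -1, 0, 0, 0, 0.006, 0.014, 0.003, -1, 0, 0, 0, 0.006, 0.014, 0.003, -1, 0, 0, 0, 0.006, 0.009, 0.002, -1, 0, 0, 0, 0, 0, 0, -1, 0, 0, 0, 0, 0, 0, -1]

```text
clock: 50.85
eef_pos: [566.4, 303.3, 195.7]
eef_rot: [-2.103, 1.569, -2.07]
wrist_force: [-0.3, 0.2, 0.1]
finger_gap: 93.9
```

```bash
python3 - <<'E'
from h import *
go(565.2,306,66,2)
im,d=camera("wrist"); W=cloud("wrist",d); P=W[~np.isnan(W[...,0])]; x,y,z=P.T
cv2.imwrite("pics/o_wrist.png",im)
for t,cx,cy,zt in (("tin",388,336,97),("bottle",477,322,97),("jar",566,306,112)):
    q=(abs(x-cx)<42)&(abs(y-cy)<42)&(z>zt-15)&(z<zt+6); print(t,q.sum(),cv2.minAreaRect(P[q][:,:2].astype(np.float32)) if q.sum()>10 else 0)
E
```

```text
clock 50.85 gap 93.9 pos [566.4 303.3 195.7] F [-0.3  0.2  0.1] j [ 0.44  0.52  1.24 -0.    1.38  0.4 ]
rotvec [-0.002 -0.001  0.002] shift in present axes(m) [ 0.1297  0.003  -0.001 ]  in target axes [ 0.1297  0.0028 -0.0011]
tin 2159 ((388.2044982910156, 337.2294616699219), (37.1486930847168, 50.066078186035156), 3.675680160522461)
bottle 1929 ((476.240234375, 321.7507019042969), (45.54472732543945, 44.8576545715332), 62.88414764404297)
jar 2775 ((564.9111328125, 306.185546875), (50.3622932434082, 51.45366287231445), 0.19956034421920776)
```

View pics/o_wrist.png

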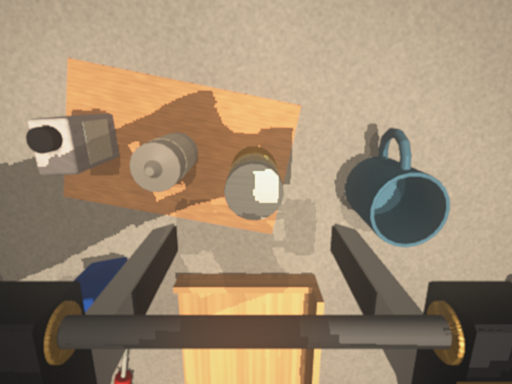

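Wrist view: jar (253,190), bottle (160,165) and tin (72,143) all stand on the card, and the measured positions agree with the release poses. I descend on the jar.

Call:
play_rows:
  motion: [-0.002, -0.001, 0.002, 0.01, 0.003, -0.001, -1, 0, 0, 0, 0.018, 0, 0, -1, 0, 0, 0, 0.018, 0, 0, -1, 0, 0, 0, 0.018, 0, 0, -1, 0, 0, 0, 0.01, 0, 0, -1, 0, 0, 0, 0, 0, 0, -1, 0, 0, 0, 0, 0, 0, -1]

```text
clock: 51.6
eef_pos: [565.4, 304.9, 118.7]
eef_rot: [0.663, 1.568, 0.696]
wrist_force: [-0.6, -0.7, 0.9]
finger_gap: 94.2
```

```bash
python3 -c "
from h import *
go(565.2,306,66,2)"
```

```text
clock 51.60 gap 94.2 pos [565.4 304.9 118.7] F [-0.6 -0.7  0.9] j [0.44 0.58 1.33 0.   1.23 0.4 ]
rotvec [-0.002  0.002 -0.002] shift in present axes(m) [ 0.0527  0.001  -0.0003]  in target axes [ 0.0527  0.0011 -0.0002]
```

Call:
play_rows:
  motion: [-0.002, 0.002, -0.002, 0.005, 0.001, 0, -1, 0, 0, 0, 0.012, 0, 0, -1, 0, 0, 0, 0.012, 0, 0, -1, 0, 0, 0, 0.012, 0, 0, -1, 0, 0, 0, 0.006, 0, 0, -1, 0, 0, 0, 0, 0, 0, -1, 0, 0, 0, 0, 0, 0, -1]

```text
clock: 52.3
eef_pos: [565.9, 306.1, 68.7]
eef_rot: [0.147, 1.569, 0.182]
wrist_force: [0.4, -0.5, 0.8]
finger_gap: 94.0
```

```bash
python3 -c "
from h import *
go(565.2,306,66,2)"
```

```text
clock 52.30 gap 94.0 pos [565.9 306.1  68.7] F [ 0.4 -0.5  0.8] j [ 0.44  0.64  1.36 -0.    1.14  0.4 ]
rotvec [ 0.     0.002 -0.   ] shift in present axes(m) [ 0.0027 -0.0001 -0.0007]  in target axes [ 0.0027 -0.0001 -0.0007]
```

Call:
play_rows:
  motion: [0, 0.002, 0, 0.002, 0, -0.001, -1, 0, 0, 0, 0, 0, 0, 1, 0, 0, 0, 0, 0, 0, 1, 0, 0, 0, 0, 0, 0, 1, 0, 0, 0, 0, 0, 0, 1, 0, 0, 0, 0, 0, 0, 1, 0, 0, 0, 0, 0, 0, 1, 0, 0, 0, 0, 0, 0, 1]
  newtons: 28

```text
clock: 53.1
eef_pos: [565.5, 306.4, 68.2]
eef_rot: [0.619, 1.568, 0.654]
wrist_force: [0.1, -0.4, -0.9]
finger_gap: 51.7
```

Call:
play_rows:
  motion: [0, 0, 0, -0.01, 0, 0, 1, 0, 0, 0, -0.02, 0, 0, 1, 0, 0, 0, -0.02, 0, 0, 1, 0, 0, 0, -0.02, 0, 0, 1, 0, 0, 0, -0.02, 0, 0, 1, 0, 0, 0, -0.02, 0, 0, 1, 0, 0, 0, -0.008, 0, 0, 1, 0, 0, 0, 0, 0, 0, 1, 0, 0, 0, 0, 0, 0, 1]

```text
clock: 54.0
eef_pos: [564.1, 305.7, 192.3]
eef_rot: [3.09, 1.57, 3.125]
wrist_force: [1.0, 0.7, -2.5]
finger_gap: 51.7
```

```bash
python3 -c "
from h import *
go(514.5,-36.5,180,2)"
```

```text
clock 54.00 gap 51.7 pos [564.1 305.7 192.3] F [ 1.   0.7 -2.5] j [0.44 0.52 1.25 0.   1.38 0.4 ]
rotvec [ 0.    -0.001 -0.   ] shift in present axes(m) [ 0.0124 -0.3403 -0.0616]  in target axes [ 0.0123 -0.3403 -0.0615]
```

Call:
play_rows:
  motion: [0, 0, 0, 0, -0.01, -0.002, 1, 0, 0, 0, 0, -0.021, -0.0036, 1, 0, 0, 0, -0.001, -0.021, -0.0036, 1, 0, 0, 0, -0.001, -0.021, -0.0036, 1, 0, 0, 0, -0.001, -0.021, -0.0036, 1, 0, 0, 0, -0.001, -0.021, -0.0036, 1, 0, 0, 0, -0.001, -0.021, -0.0036, 1, 0, 0, 0, -0.001, -0.021, -0.0036, 1, 0, 0, 0, -0.001, -0.021, -0.0036, 1, 0, 0, 0, -0.001, -0.021, -0.0036, 1, 0, 0, 0, -0.001, -0.021, -0.0036, 1, 0, 0, 0, -0.001, -0.021, -0.0036, 1, 0, 0, 0, -0.001, -0.021, -0.0036, 1, 0, 0, 0, -0.001, -0.021, -0.0036, 1, 0, 0, 0, 0, -0.021, -0.0036, 1, 0, 0, 0, 0, -0.014, -0.002, 1, 0, 0, 0, 0, -0.007, 0, 1, 0, 0, 0, 0, 0, 0, 1, 0, 0, 0, 0, 0, 0, 1]

```text
clock: 55.9
eef_pos: [507.4, -43.6, 188.7]
eef_rot: [-2.997, 1.542, -2.964]
wrist_force: [0.5, 0.9, -2.9]
finger_gap: 51.8
```

```bash
python3 -c "
from h import *
go(514.5,-36.5,76,2)"
```

```text
clock 55.90 gap 51.8 pos [507.4 -43.6 188.7] F [ 0.5  0.9 -2.9] j [-0.15  0.24  1.64 -0.01  1.29 -0.18]
rotvec [-0.003 -0.028  0.004] shift in present axes(m) [0.1124 0.0073 0.0105]  in target axes [0.1127 0.0068 0.0073]
```

Call:
play_rows:
  motion: [-0.002, -0.014, 0.002, 0, 0.004, 0.004, 1, -0.001, -0.014, 0.002, 0, 0.003, 0.003, 1, 0, 0, 0, 0, 0, 0, 1, 0, 0, 0, 0.018, 0, 0, 1, 0, 0, 0, 0.02, 0, 0, 1, 0, 0, 0, 0.015, 0, 0, 1, 0, 0, 0, 0.008, 0, 0, 1, 0, 0, 0, 0, 0, 0, 1, 0, 0, 0, 0, 0, 0, 1]

```text
clock: 56.8
eef_pos: [515.9, -32.1, 126.4]
eef_rot: [0.082, 1.566, 0.122]
wrist_force: [-0.3, -0.7, -1.5]
finger_gap: 51.8
```

```bash
python3 -c "
from h import *
go(514.5,-36.5,76,2)"
```

```text
clock 56.80 gap 51.8 pos [515.9 -32.1 126.4] F [-0.3 -0.7 -1.5] j [-0.13  0.31  1.71  0.    1.12 -0.17]
rotvec [ 0.006  0.005 -0.   ] shift in present axes(m) [ 0.0504 -0.0044 -0.0018]  in target axes [ 0.0504 -0.0044 -0.0016]
```

Call:
play_rows:
  motion: [0.006, 0.005, 0, 0.004, -0.004, -0.001, 1, 0, 0, 0, 0.012, 0, 0, 1, 0, 0, 0, 0.012, 0, 0, 1, 0, 0, 0, 0.01, 0, 0, 1, 0, 0, 0, 0.005, 0, 0, 1, 0, 0, 0, 0, 0, 0, 1, 0, 0, 0, 0, 0, 0, 1]

```text
clock: 57.5
eef_pos: [515.5, -36.6, 80.6]
eef_rot: [0.189, 1.57, 0.224]
wrist_force: [-0.8, -0.3, -2.1]
finger_gap: 51.6
```

```bash
python3 -c "
from h import *
go(514.5,-36.5,75,2)"
```

```text
clock 57.50 gap 51.6 pos [515.5 -36.6  80.6] F [-0.8 -0.3 -2.1] j [-0.14  0.37  1.74  0.    1.03 -0.18]
rotvec [-0.001  0.001 -0.   ] shift in present axes(m) [ 0.0056  0.0001 -0.001 ]  in target axes [ 0.0056  0.0001 -0.001 ]
```

Call:
play_rows:
  motion: [0, 0.001, 0, 0.003, 0, -0.001, 1, 0, 0, 0, 0.002, 0, 0, 1, 0, 0, 0, 0.0015, 0, 0, 1, 0, 0, 0, 0, 0, 0, 1, 0, 0, 0, 0, 0, 0, 1]

```text
clock: 58.0
eef_pos: [515.5, -36.8, 76.6]
eef_rot: [-0.225, 1.568, -0.191]
wrist_force: [-1.2, -0.4, -1.8]
finger_gap: 51.2
```

```bash
python3 -c "
from h import *
go(514.5,-36.5,75,2)
im,d=camera('side'); cv2.imwrite('pics/p_side.png',cv2.resize(im[120:240,190:350],None,fx=5,fy=5))
go(514.5,-36.5,75,2)"
```

```text
clock 58.00 gap 51.2 pos [515.5 -36.8  76.6] F [-1.2 -0.4 -1.8] j [-0.14  0.37  1.75 -0.    1.02 -0.18]
rotvec [-0.001  0.003  0.001] shift in present axes(m) [ 0.0016  0.0003 -0.001 ]  in target axes [ 0.0016  0.0003 -0.001 ]
clock 58.05 gap 51.8 pos [515.5 -36.8  76.5] F [ 0.1 -0.5 -1.7] j [-0.14  0.37  1.75 -0.    1.02 -0.18]
rotvec [-0.001  0.003  0.001] shift in present axes(m) [ 0.0015  0.0003 -0.001 ]  in target axes [ 0.0015  0.0003 -0.001 ]
```

View pics/p_side.png

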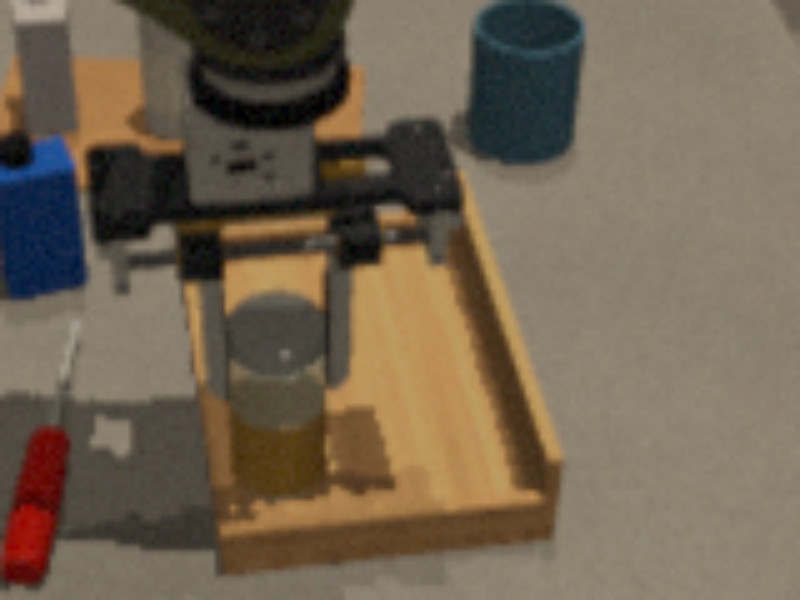

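Call:
play_rows:
  motion: [0, 0.003, 0, 0.0015, 0, -0.001, 1, 0, 0, 0, 0, 0, 0, 1, 0, 0, 0, 0, 0, 0, 0.2, 0, 0, 0, 0, 0, 0, -0.2, 0, 0, 0, 0, 0, 0, -0.5, 0, 0, 0, 0, 0, 0, -0.9, 0, 0, 0, 0, 0, 0, -0.9, 0, 0, 0, -0.015, 0, 0, -0.9, 0, 0, 0, -0.022, 0, 0, -0.9, 0, 0, 0, -0.022, 0, 0, -1, 0, 0, 0, -0.022, 0, 0, -1, 0, 0, 0, -0.022, 0, 0, -1, 0, 0, 0, -0.01, 0, 0, -1, 0, 0, 0, 0, 0, 0, -1]

```text
clock: 59.45
eef_pos: [514.5, -36.8, 192.0]
eef_rot: [-1.269, 1.57, -1.234]
wrist_force: [-0.2, 0.5, -0.5]
finger_gap: 93.6
```

```bash
python3 - <<'E'
from h import *
for n in ("side","scene"):
    im,d=camera(n); W=cloud(n,d); P=W[~np.isnan(W[...,0])]; x,y,z=P.T
    m=(abs(x-514)<45)&(abs(y+36)<36)&(z>85)&(z<135); r=cv2.minAreaRect(P[m][:,:2].astype(np.float32)); print(n,m.sum(),r,np.median(z[m]))
go(476.2,322,180,2)
E
```

```text
side 404 ((514.6431884765625, -38.119659423828125), (52.116905212402344, 49.95683288574219), 83.97923278808594) 119.4516470948368
scene 462 ((514.6614379882812, -36.64491653442383), (50.755149841308594, 52.67226791381836), 55.713111877441406) 118.5429939552173
clock 59.55 gap 93.7 pos [513.9 -36.7 190.4] F [ 0.2  0.8 -0.2] j [-0.14  0.24  1.64 -0.    1.27 -0.18]
rotvec [-0.001 -0.002  0.   ] shift in present axes(m) [ 0.0104  0.3598 -0.0254]  in target axes [ 0.0104  0.3598 -0.0252]
```

The jar is back within 1 mm of its start by both cameras. The bottle is next.

Call:
play_rows:
  motion: [0, 0, 0, 0, 0.01, 0, -1, 0, 0, 0, -0.001, 0.021, -0.001, -1, 0, 0, 0, -0.001, 0.021, -0.001, -1, 0, 0, 0, -0.001, 0.021, -0.001, -1, 0, 0, 0, -0.001, 0.021, -0.001, -1, 0, 0, 0, -0.001, 0.021, -0.001, -1, 0, 0, 0, -0.001, 0.021, -0.001, -1, 0, 0, 0, -0.001, 0.021, -0.001, -1, 0, 0, 0, -0.001, 0.021, -0.001, -1, 0, 0, 0, -0.001, 0.021, -0.001, -1, 0, 0, 0, -0.001, 0.021, -0.001, -1, 0, 0, 0, -0.001, 0.021, -0.001, -1, 0, 0, 0, -0.001, 0.021, -0.001, -1, 0, 0, 0, -0.001, 0.021, -0.001, -1, 0, 0, 0, -0.001, 0.021, -0.001, -1, 0, 0, 0, -0.001, 0.021, -0.001, -1, 0, 0, 0, 0, 0.014, 0, -1, 0, 0, 0, 0, 0.007, 0, -1, 0, 0, 0, 0, 0, 0, -1, 0, 0, 0, 0, 0, 0, -1]

```text
clock: 61.55
eef_pos: [474.8, 330.8, 184.4]
eef_rot: [-2.955, 1.537, -2.919]
wrist_force: [0.4, -0.5, 0.7]
finger_gap: 94.2
```

```bash
python3 -c "
from h import *
go(476.3,322,66,2)"
```

```text
clock 61.55 gap 94.2 pos [474.8 330.8 184.4] F [ 0.4 -0.5  0.7] j [0.54 0.4  1.44 0.01 1.34 0.5 ]
rotvec [ 0.001 -0.033  0.006] shift in present axes(m) [ 0.1183 -0.0081  0.0051]  in target axes [ 0.1184 -0.0088  0.0012]
```

Call:
play_rows:
  motion: [0, -0.016, 0.003, 0, -0.004, 0.001, -1, 0, -0.016, 0.003, 0, -0.004, 0.001, -1, 0, 0, 0, 0, 0, 0, -1, 0, 0, 0, 0.018, 0, 0, -1, 0, 0, 0, 0.018, 0, 0, -1, 0, 0, 0, 0.015, 0, 0, -1, 0, 0, 0, 0.008, 0, 0, -1, 0, 0, 0, 0, 0, 0, -1, 0, 0, 0, 0, 0, 0, -1]

```text
clock: 62.45
eef_pos: [479.2, 318.7, 125.9]
eef_rot: [0.315, 1.565, 0.346]
wrist_force: [-0.2, 0.0, -0.7]
finger_gap: 94.2
```

```bash
python3 -c "
from h import *
go(476.3,322,66,2)"
```

```text
clock 62.45 gap 94.2 pos [479.2 318.7 125.9] F [-0.2  0.  -0.7] j [ 0.52  0.43  1.54 -0.    1.17  0.49]
rotvec [-0.004  0.006 -0.002] shift in present axes(m) [ 0.0599  0.0033 -0.0031]  in target axes [ 0.0599  0.0034 -0.0028]
```

Call:
play_rows:
  motion: [-0.004, 0.006, -0.002, 0.005, 0.003, -0.003, -1, 0, 0, 0, 0.012, 0, 0, -1, 0, 0, 0, 0.014, 0, 0, -1, 0, 0, 0, 0.013, 0, 0, -1, 0, 0, 0, 0.009, 0, 0, -1, 0, 0, 0, 0.002, 0, 0, -1, 0, 0, 0, 0, 0, 0, -1, 0, 0, 0, 0, 0, 0, -1]

```text
clock: 63.25
eef_pos: [476.0, 322.0, 66.7]
eef_rot: [2.427, 1.571, 2.462]
wrist_force: [1.2, 0.1, 0.0]
finger_gap: 94.3
```

```bash
python3 -c "
from h import *
go(476.3,322,66,2)"
```

```text
clock 63.25 gap 94.3 pos [476.  322.   66.7] F [1.2 0.1 0. ] j [0.53 0.5  1.58 0.   1.06 0.5 ]
rotvec [ 0. -0. -0.] shift in present axes(m) [ 0.0007 -0.0001  0.0003]  in target axes [ 0.0007 -0.0001  0.0003]
```

Call:
play_rows:
  motion: [0, 0, 0, 0, 0, 0, 1, 0, 0, 0, 0, 0, 0, 1, 0, 0, 0, 0, 0, 0, 1, 0, 0, 0, 0, 0, 0, 1, 0, 0, 0, 0, 0, 0, 1, 0, 0, 0, 0, 0, 0, 1, 0, 0, 0, 0, 0, 0, 1]
  newtons: 20

```text
clock: 63.95
eef_pos: [476.8, 322.5, 68.4]
eef_rot: [0.517, 1.568, 0.552]
wrist_force: [-0.8, -0.7, -0.6]
finger_gap: 45.5
```

Call:
play_rows:
  motion: [0, 0, 0, -0.01, 0, 0, 1, 0, 0, 0, -0.02, 0, 0, 1, 0, 0, 0, -0.02, 0, 0, 1, 0, 0, 0, -0.02, 0, 0, 1, 0, 0, 0, -0.02, 0, 0, 1, 0, 0, 0, -0.02, 0, 0, 1, 0, 0, 0, -0.008, 0, 0, 1, 0, 0, 0, 0, 0, 0, 1, 0, 0, 0, 0, 0, 0, 1]

```text
clock: 64.85
eef_pos: [475.3, 321.6, 192.8]
eef_rot: [2.929, 1.571, 2.964]
wrist_force: [0.5, -0.8, -2.5]
finger_gap: 45.8
```

```bash
python3 -c "
from h import *
go(512.4,28,180,2)"
```

```text
clock 64.85 gap 45.8 pos [475.3 321.6 192.8] F [ 0.5 -0.8 -2.5] j [0.53 0.36 1.47 0.   1.31 0.5 ]
rotvec [ 0. -0. -0.] shift in present axes(m) [ 0.0128 -0.2947  0.0267]  in target axes [ 0.0128 -0.2947  0.0269]
```

Call:
play_rows:
  motion: [0, 0, 0, 0, -0.01, 0.001, 1, 0, 0, 0, -0.001, -0.021, 0.0026, 1, 0, 0, 0, -0.001, -0.021, 0.0026, 1, 0, 0, 0, -0.001, -0.021, 0.0026, 1, 0, 0, 0, -0.001, -0.021, 0.0026, 1, 0, 0, 0, -0.001, -0.021, 0.0026, 1, 0, 0, 0, -0.001, -0.021, 0.0026, 1, 0, 0, 0, -0.001, -0.021, 0.0026, 1, 0, 0, 0, -0.001, -0.021, 0.0026, 1, 0, 0, 0, -0.001, -0.021, 0.0026, 1, 0, 0, 0, -0.001, -0.021, 0.0026, 1, 0, 0, 0, -0.001, -0.021, 0.0026, 1, 0, 0, 0, -0.001, -0.021, 0.0026, 1, 0, 0, 0, 0, -0.014, 0.001, 1, 0, 0, 0, 0, -0.007, 0, 1, 0, 0, 0, 0, 0, 0, 1, 0, 0, 0, 0, 0, 0, 1]

```text
clock: 66.55
eef_pos: [513.0, 19.5, 191.0]
eef_rot: [-2.911, 1.546, -2.877]
wrist_force: [0.4, 0.9, -1.8]
finger_gap: 45.7
```

```bash
python3 -c "
from h import *
go(512.4,28,76,2)"
```

```text
clock 66.55 gap 45.7 pos [513.   19.5 191. ] F [ 0.4  0.9 -1.8] j [-0.03  0.25  1.63 -0.01  1.29 -0.06]
rotvec [-0.001 -0.024  0.006] shift in present axes(m) [0.1149 0.0092 0.0024]  in target axes [ 0.115   0.0085 -0.0003]
```

Call:
play_rows:
  motion: [0, -0.012, 0.003, 0, 0.004, 0, 1, 0, -0.012, 0.003, 0, 0.004, 0, 1, 0, 0, 0, 0, 0, 0, 1, 0, 0, 0, 0.018, 0, 0, 1, 0, 0, 0, 0.02, 0, 0, 1, 0, 0, 0, 0.015, 0, 0, 1, 0, 0, 0, 0.008, 0, 0, 1, 0, 0, 0, 0, 0, 0, 1, 0, 0, 0, 0, 0, 0, 1]

```text
clock: 67.45
eef_pos: [513.1, 32.2, 129.4]
eef_rot: [0.235, 1.565, 0.274]
wrist_force: [0.0, 0.1, -0.6]
finger_gap: 45.4
```

```bash
python3 -c "
from h import *
go(512.4,28,76,2)"
```

```text
clock 67.45 gap 45.4 pos [513.1  32.2 129.4] F [ 0.   0.1 -0.6] j [-0.01  0.3   1.71  0.    1.13 -0.05]
rotvec [ 0.004  0.006 -0.001] shift in present axes(m) [ 0.0534 -0.0043 -0.0012]  in target axes [ 0.0534 -0.0042 -0.0009]
```

Call:
play_rows:
  motion: [0.004, 0.006, -0.001, 0.004, -0.004, -0.001, 1, 0, 0, 0, 0.012, 0, 0, 1, 0, 0, 0, 0.013, 0, 0, 1, 0, 0, 0, 0.01, 0, 0, 1, 0, 0, 0, 0.005, 0, 0, 1, 0, 0, 0, 0, 0, 0, 1, 0, 0, 0, 0, 0, 0, 1]

```text
clock: 68.15
eef_pos: [512.6, 27.8, 82.4]
eef_rot: [0.452, 1.57, 0.486]
wrist_force: [-0.6, -0.4, -1.8]
finger_gap: 45.7
```

```bash
python3 -c "
from h import *
go(512.4,28,76,2)"
```

```text
clock 68.15 gap 45.7 pos [512.6  27.8  82.4] F [-0.6 -0.4 -1.8] j [-0.02  0.36  1.75  0.    1.03 -0.05]
rotvec [-0.     0.001 -0.   ] shift in present axes(m) [ 0.0064  0.0002 -0.0002]  in target axes [ 0.0064  0.0002 -0.0002]
```

Call:
play_rows:
  motion: [0, 0.001, 0, 0.003, 0, 0, 1, 0, 0, 0, 0.003, 0, 0, 1, 0, 0, 0, 0.001, 0, 0, 1, 0, 0, 0, 0, 0, 0, 1, 0, 0, 0, 0, 0, 0, 1]

```text
clock: 68.65
eef_pos: [513.5, 27.8, 76.5]
eef_rot: [0.022, 1.569, 0.057]
wrist_force: [0.4, -0.4, -2.7]
finger_gap: 45.7
```

```bash
python3 -c "
from h import *
im,d=camera('side'); cv2.imwrite('pics/q_side.png',cv2.resize(im[120:240,190:350],None,fx=5,fy=5))
go(512.4,28,76,2)"
```

```text
clock 68.70 gap 45.8 pos [513.5  27.8  76.5] F [ 0.1 -0.4 -1.5] j [-0.02  0.37  1.75  0.    1.02 -0.05]
rotvec [-0.     0.002 -0.   ] shift in present axes(m) [ 0.0005  0.0003 -0.0011]  in target axes [ 0.0005  0.0003 -0.0011]
```

View pics/q_side.png

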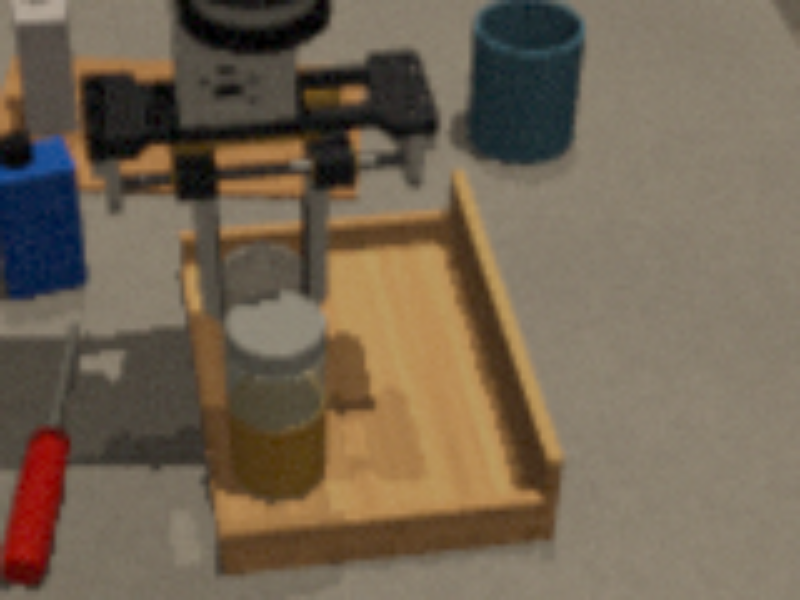

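Call:
play_rows:
  motion: [0, 0.002, 0, 0.002, 0, -0.001, 1, 0, 0, 0, 0, 0, 0, 1, 0, 0, 0, 0, 0, 0, 1]

```text
clock: 69.0
eef_pos: [514.0, 27.7, 76.8]
eef_rot: [-0.066, 1.566, -0.032]
wrist_force: [-1.2, -0.1, -2.0]
finger_gap: 45.6
```

Call:
play_rows:
  motion: [0, 0, 0, 0.0015, 0, 0, 1, 0, 0, 0, 0, 0, 0, 1]

```text
clock: 69.2
eef_pos: [514.3, 27.6, 76.3]
eef_rot: [-0.09, 1.565, -0.055]
wrist_force: [-0.1, 0.9, -1.5]
finger_gap: 45.5
```

The height no longer drops, so the bottle is standing. I release and lift.

Call:
play_rows:
  motion: [0, 0, 0, 0, 0, -0.001, 1, 0, 0, 0, 0, 0, 0, 0.2, 0, 0, 0, 0, 0, 0, -0.2, 0, 0, 0, 0, 0, 0, -0.5, 0, 0, 0, 0, 0, 0, -0.9, 0, 0, 0, 0, 0, 0, -0.9, 0, 0, 0, -0.015, 0, 0, -0.9, 0, 0, 0, -0.022, 0, 0, -0.9, 0, 0, 0, -0.022, 0, 0, -1, 0, 0, 0, -0.022, 0, 0, -1, 0, 0, 0, -0.022, 0, 0, -1, 0, 0, 0, -0.01, 0, 0, -1, 0, 0, 0, 0, 0, 0, -1]

```text
clock: 70.5
eef_pos: [511.8, 27.7, 191.5]
eef_rot: [-0.134, 1.569, -0.099]
wrist_force: [0.0, -0.7, -0.3]
finger_gap: 93.9
```

```bash
python3 - <<'E'
from h import *
for n in ("side","scene"):
    im,d=camera(n); W=cloud(n,d); P=W[~np.isnan(W[...,0])]; x,y,z=P.T
    for t,cx,cy in (("jar",512,-35),("bottle",512,30)):
        m=(abs(x-cx)<45)&(abs(y-cy)<36)&(z>85)&(z<135); r=cv2.minAreaRect(P[m][:,:2].astype(np.float32)); print(n,t,m.sum(),np.round(r[0],1),np.round(r[1],1))
    if n=="scene": cv2.imwrite("pics/r_scene.png",cv2.resize(im[100:250,170:370],None,fx=4,fy=4))
go(388.2,336,180,4)
E
```

```text
side jar 399 [514.9 -38.6] [49.5 52.5]
side bottle 162 [513.7  24.6] [40.  44.7]
scene jar 463 [514.5 -36.2] [51.1 52.1]
scene bottle 250 [513.8  26.5] [42.9 44.3]
clock 70.60 gap 94.2 pos [511.2  27.7 190. ] F [ 1.1  0.5 -0.8] j [-0.02  0.23  1.65 -0.    1.27 -0.05]
rotvec [-0.035 -0.     0.   ] shift in present axes(m) [ 0.01    0.3124 -0.1122]  in target axes [ 0.01    0.3162 -0.1012]
```

View pics/r_scene.png

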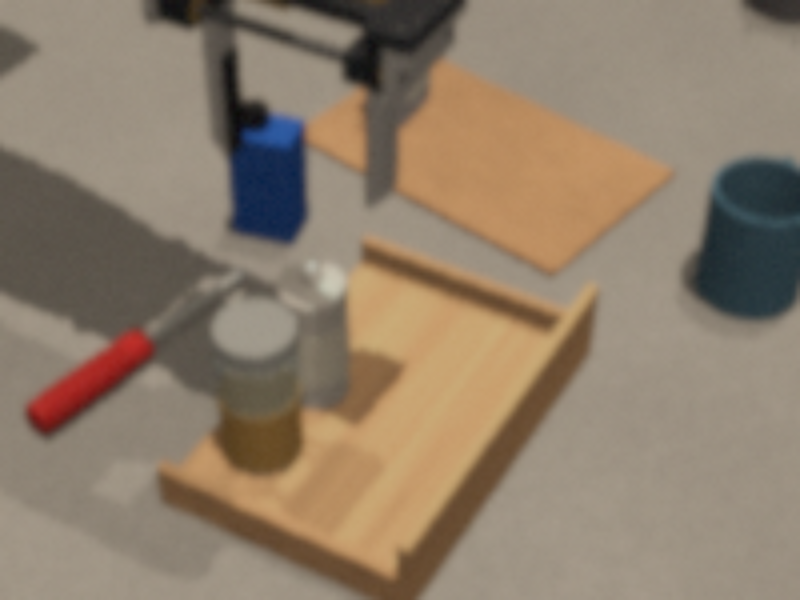

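Jar and bottle are both back upright within about 1.5 mm. Last comes the tin.

Call:
play_rows:
  motion: [-0.035, 0, 0, 0, 0.01, -0.003, -1, 0, 0, 0, -0.001, 0.021, -0.0065, -1, 0, 0, 0, -0.001, 0.021, -0.0065, -1, 0, 0, 0, -0.001, 0.021, -0.0065, -1, 0, 0, 0, -0.001, 0.021, -0.0065, -1, 0, 0, 0, -0.001, 0.021, -0.0065, -1, 0, 0, 0, -0.001, 0.021, -0.0065, -1, 0, 0, 0, -0.001, 0.021, -0.0065, -1, 0, 0, 0, -0.001, 0.021, -0.0065, -1, 0, 0, 0, -0.001, 0.021, -0.0065, -1, 0, 0, 0, -0.001, 0.021, -0.0065, -1, 0, 0, 0, -0.001, 0.021, -0.0065, -1, 0, 0, 0, -0.001, 0.021, -0.0065, -1, 0, 0, 0, -0.001, 0.021, -0.0065, -1, 0, 0, 0, 0, 0.014, -0.004, -1, 0, 0, 0, 0, 0.007, -0.002, -1, 0, 0, 0, 0, 0, 0, -1, 0, 0, 0, 0, 0, 0, -1]

```text
clock: 72.4
eef_pos: [375.5, 339.7, 185.7]
eef_rot: [-2.908, 1.541, -2.806]
wrist_force: [-1.0, -0.1, -0.6]
finger_gap: 94.3
```

```bash
python3 -c "
from h import *
go(388.3,336.5,66,4)"
```

```text
clock 72.40 gap 94.3 pos [375.5 339.7 185.7] F [-1.  -0.1 -0.6] j [0.66 0.24 1.65 0.01 1.28 0.55]
rotvec [ 0.033 -0.028  0.007] shift in present axes(m) [ 0.1193 -0.0036  0.0158]  in target axes [ 0.1197 -0.004   0.0126]
```

Call:
play_rows:
  motion: [0.016, -0.014, 0.003, 0, -0.002, 0.006, -1, 0.016, -0.014, 0.004, 0, -0.002, 0.006, -1, 0, 0, 0, 0, 0, 0, -1, 0, 0, 0, 0.015, 0, 0, -1, 0, 0, 0, 0.018, 0, 0, -1, 0, 0, 0, 0.015, 0, 0, -1, 0, 0, 0, 0.008, 0, 0, -1, 0, 0, 0, 0, 0, 0, -1, 0, 0, 0, 0, 0, 0, -1]

```text
clock: 73.3
eef_pos: [391.8, 333.8, 128.8]
eef_rot: [0.318, 1.566, 0.38]
wrist_force: [-0.2, -0.2, 0.2]
finger_gap: 93.8
```

```bash
python3 -c "
from h import *
go(388.3,336.5,66,4)
im,d=camera('wrist'); cv2.imwrite('pics/s_wrist.png',im)"
```

```text
clock 73.30 gap 93.8 pos [391.8 333.8 128.8] F [-0.2 -0.2  0.2] j [ 0.64  0.3   1.71 -0.    1.13  0.57]
rotvec [-0.007  0.005 -0.002] shift in present axes(m) [ 0.0628  0.0028 -0.0036]  in target axes [ 0.0628  0.003  -0.0033]
```

View pics/s_wrist.png

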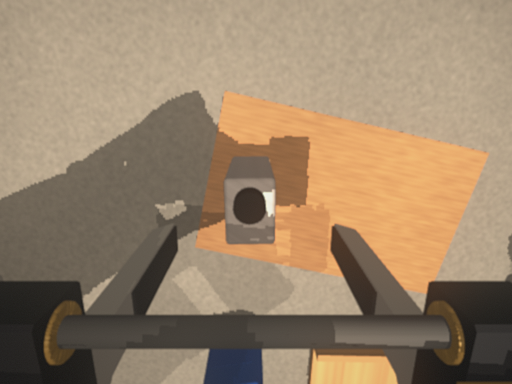

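The grey tin (250,200) is aligned between the fingers. The blue one is far behind at (235,365).

Call:
play_rows:
  motion: [-0.007, 0.005, -0.002, 0.005, 0.003, -0.003, -1, 0, 0, 0, 0.012, 0, 0, -1, 0, 0, 0, 0.014, 0, 0, -1, 0, 0, 0, 0.014, 0, 0, -1, 0, 0, 0, 0.01, 0, 0, -1, 0, 0, 0, 0.002, 0, 0, -1, 0, 0, 0, 0, 0, 0, -1, 0, 0, 0, 0, 0, 0, -1]

```text
clock: 74.15
eef_pos: [388.6, 337.7, 68.9]
eef_rot: [0.493, 1.569, 0.564]
wrist_force: [0.2, -0.1, -0.1]
finger_gap: 93.8
```

```bash
python3 -c "
from h import *
go(388.3,336.5,66,4)"
```

```text
clock 74.15 gap 93.8 pos [388.6 337.7  68.9] F [ 0.2 -0.1 -0.1] j [ 0.64  0.38  1.76 -0.    1.    0.57]
rotvec [ 0.001  0.002 -0.001] shift in present axes(m) [ 0.0029 -0.0011 -0.0004]  in target axes [ 0.0029 -0.0011 -0.0004]
```

Call:
play_rows:
  motion: [0, 0.002, 0, 0.003, -0.001, 0, -1, 0, 0, 0, 0, 0, 0, 1, 0, 0, 0, 0, 0, 0, 1, 0, 0, 0, 0, 0, 0, 1, 0, 0, 0, 0, 0, 0, 1, 0, 0, 0, 0, 0, 0, 1, 0, 0, 0, 0, 0, 0, 1, 0, 0, 0, 0, 0, 0, 1, 0, 0, 0, 0, 0, 0, 1]
  newtons: 25

```text
clock: 75.05
eef_pos: [389.3, 337.1, 67.3]
eef_rot: [0.906, 1.568, 0.977]
wrist_force: [0.0, 0.6, 0.3]
finger_gap: 35.7
```

Call:
play_rows:
  motion: [0, 0, 0, -0.01, 0, 0, 1, 0, 0, 0, -0.02, 0, 0, 1, 0, 0, 0, -0.02, 0, 0, 1, 0, 0, 0, -0.02, 0, 0, 1, 0, 0, 0, -0.02, 0, 0, 1, 0, 0, 0, -0.02, 0, 0, 1, 0, 0, 0, -0.008, 0, 0, 1, 0, 0, 0, 0, 0, 0, 1, 0, 0, 0, 0, 0, 0, 1]

```text
clock: 75.95
eef_pos: [387.5, 335.6, 191.0]
eef_rot: [-3.061, 1.569, -2.99]
wrist_force: [0.7, -0.2, -3.1]
finger_gap: 36.0
```

```bash
python3 -c "
from h import *
go(510.5,93,180,4)"
```

```text
clock 75.95 gap 36.0 pos [387.5 335.6 191. ] F [ 0.7 -0.2 -3.1] j [0.64 0.23 1.64 0.   1.27 0.57]
rotvec [ 0.001 -0.002  0.   ] shift in present axes(m) [ 0.0109 -0.2507  0.1054]  in target axes [ 0.011  -0.2506  0.1057]
```

Call:
play_rows:
  motion: [0, 0, 0, 0, -0.01, 0.004, 1, 0, 0, 0, -0.001, -0.02, 0.009, 1, 0, 0, 0, -0.001, -0.02, 0.009, 1, 0, 0, 0, -0.001, -0.02, 0.009, 1, 0, 0, 0, -0.001, -0.02, 0.009, 1, 0, 0, 0, -0.001, -0.02, 0.009, 1, 0, 0, 0, -0.001, -0.02, 0.009, 1, 0, 0, 0, -0.001, -0.02, 0.009, 1, 0, 0, 0, -0.001, -0.02, 0.009, 1, 0, 0, 0, -0.001, -0.02, 0.009, 1, 0, 0, 0, -0.001, -0.02, 0.009, 1, 0, 0, 0, 0, -0.014, 0.006, 1, 0, 0, 0, 0, -0.007, 0.003, 1, 0, 0, 0, 0, 0, 0, 1, 0, 0, 0, 0, 0, 0, 1]

```text
clock: 77.45
eef_pos: [507.6, 93.4, 187.5]
eef_rot: [-2.857, 1.546, -2.787]
wrist_force: [-0.2, 0.6, -3.9]
finger_gap: 35.5
```

```bash
python3 -c "
from h import *
go(510.5,93.3,76,4)"
```

```text
clock 77.45 gap 35.5 pos [507.6  93.4 187.5] F [-0.2  0.6 -3.9] j [ 0.11  0.26  1.62 -0.01  1.29  0.05]
rotvec [-0.    -0.024  0.007] shift in present axes(m) [0.1114 0.0004 0.0055]  in target axes [ 0.1115 -0.0003  0.0029]
```

Call:
play_rows:
  motion: [0, -0.012, 0.003, 0, -0.002, 0.001, 1, 0, -0.012, 0.003, 0, 0, 0.001, 1, 0, 0, 0, 0, 0, 0, 1, 0, 0, 0, 0.016, 0, 0, 1, 0, 0, 0, 0.018, 0, 0, 1, 0, 0, 0, 0.014, 0, 0, 1, 0, 0, 0, 0.008, 0, 0, 1, 0, 0, 0, 0, 0, 0, 1, 0, 0, 0, 0, 0, 0, 1]

```text
clock: 78.35
eef_pos: [509.5, 94.4, 131.0]
eef_rot: [0.024, 1.565, 0.098]
wrist_force: [-0.1, 0.5, -2.2]
finger_gap: 35.4
```

```bash
python3 -c "
from h import *
go(510.5,93.3,76,4)"
```

```text
clock 78.35 gap 35.4 pos [509.5  94.4 131. ] F [-0.1  0.5 -2.2] j [ 0.11  0.3   1.7  -0.    1.13  0.04]
rotvec [ 0.004  0.006 -0.   ] shift in present axes(m) [ 0.055  -0.0012  0.0006]  in target axes [ 0.055  -0.0011  0.0009]
```

Call:
play_rows:
  motion: [0.004, 0.006, 0, 0.004, -0.001, 0.001, 1, 0, 0, 0, 0.012, 0, 0, 1, 0, 0, 0, 0.013, 0, 0, 1, 0, 0, 0, 0.01, 0, 0, 1, 0, 0, 0, 0.006, 0, 0, 1, 0, 0, 0, 0.002, 0, 0, 1, 0, 0, 0, 0, 0, 0, 1, 0, 0, 0, 0, 0, 0, 1]

```text
clock: 79.15
eef_pos: [511.1, 93.5, 80.8]
eef_rot: [0.952, 1.571, 1.022]
wrist_force: [-0.1, -0.7, -2.8]
finger_gap: 35.6
```

```bash
python3 -c "
from h import *
go(510.5,93.3,75,4)"
```

```text
clock 79.15 gap 35.6 pos [511.1  93.5  80.8] F [-0.1 -0.7 -2.8] j [0.11 0.37 1.74 0.   1.03 0.04]
rotvec [-0.  0. -0.] shift in present axes(m) [ 0.0058 -0.0001 -0.0007]  in target axes [ 0.0058 -0.0001 -0.0007]
```

Call:
play_rows:
  motion: [0, 0, 0, 0.003, 0, -0.001, 1, 0, 0, 0, 0.002, 0, 0, 1, 0, 0, 0, 0, 0, 0, 1, 0, 0, 0, 0, 0, 0, 1]

```text
clock: 79.55
eef_pos: [510.5, 93.5, 76.2]
eef_rot: [0.152, 1.569, 0.222]
wrist_force: [-0.1, 0.1, -3.1]
finger_gap: 36.2
```

Call:
play_rows:
  motion: [0, 0, 0, 0.0015, 0, 0, 1, 0, 0, 0, 0, 0, 0, 1, 0, 0, 0, 0, 0, 0, 1]

```text
clock: 79.85
eef_pos: [510.9, 93.5, 75.4]
eef_rot: [0.072, 1.568, 0.142]
wrist_force: [-0.9, -0.3, -3.1]
finger_gap: 35.9
```

Call:
play_rows:
  motion: [0, 0, 0, 0.0015, 0, 0, 1, 0, 0, 0, 0, 0, 0, 1, 0, 0, 0, 0, 0, 0, 1]

```text
clock: 80.15
eef_pos: [511.3, 93.3, 75.5]
eef_rot: [-0.001, 1.567, 0.069]
wrist_force: [-0.0, 0.7, -3.1]
finger_gap: 35.4
```

The height has stopped dropping, so the tin is standing. I release and rise.

Call:
play_rows:
  motion: [0, 0, 0, 0, 0, 0, 1, 0, 0, 0, 0, 0, 0, 0.3, 0, 0, 0, 0, 0, 0, -0.2, 0, 0, 0, 0, 0, 0, -0.5, 0, 0, 0, 0, 0, 0, -0.9, 0, 0, 0, 0, 0, 0, -0.9, 0, 0, 0, -0.015, 0, 0, -0.9, 0, 0, 0, -0.022, 0, 0, -0.9, 0, 0, 0, -0.022, 0, 0, -1, 0, 0, 0, -0.022, 0, 0, -1, 0, 0, 0, -0.022, 0, 0, -1, 0, 0, 0, -0.022, 0, 0, -1, 0, 0, 0, -0.022, 0, 0, -1, 0, 0, 0, -0.01, 0, 0, -1, 0, 0, 0, 0, 0, 0, -1, 0, 0, 0, 0, 0, 0, -1]

```text
clock: 81.75
eef_pos: [510.2, 93.4, 237.4]
eef_rot: [0.037, 1.567, 0.107]
wrist_force: [-0.1, -0.4, 0.4]
finger_gap: 93.7
```

```bash
python3 - <<'E'
from h import *
for n in ("side","scene"):
    im,d=camera(n); W=cloud(n,d); P=W[~np.isnan(W[...,0])]; x,y,z=P.T
    f=np.load(f"a_{n}.npz"); W0=cloud(n,f["d"]); P0=W0[~np.isnan(W0[...,0])]
    for t,cx,cy in (("jar",512,-35),("bottle",512,30),("tin",513,97)):
        for q in (P0,P):
            m=(abs(q[:,0]-cx)<45)&(abs(q[:,1]-cy)<36)&(q[:,2]>85)&(q[:,2]<135); r=cv2.minAreaRect(q[m][:,:2].astype(np.float32)); print(n,t,m.sum(),np.round(r[0],1),np.round(r[1],1),round(r[2],1))
    m=(abs(x-478)<80)&(abs(y+312)<60)&(z>44)&(z<70); r=cv2.minAreaRect(P[m][:,:2].astype(np.float32)); print("car",r)
    cv2.imwrite(f"pics/t_{n}.png",im)
print(read_state()["clock"],read_state()["eef_pos"])
E
```

```text
side jar 404 [514.6 -37.9] [51.3 50.1] 60.9
side jar 404 [515.1 -39.3] [50.4 51.3] 29.0
side bottle 152 [512.3  25.3] [40.5 41.4] 83.2
side bottle 165 [514.7  33.4] [57.5 44.1] 82.1
side tin 224 [511.3  92.3] [36.6 49.8] 4.5
side tin 223 [510.7  92.1] [36.1 54.9] 2.8
car ((482.0681457519531, -315.27398681640625), (109.49512481689453, 38.63270568847656), 4.2790656089782715)
scene jar 458 [513.9 -36. ] [50.7 51.7] 52.7
scene jar 467 [514.6 -36.5] [51. 52.] 18.9
scene bottle 251 [513.4  27.2] [43.  46.6] 34.0
scene bottle 247 [513.1  27.2] [44.3 44.5] 4.8
scene tin 297 [510.4  93.5] [37.2 48.7] 3.0
scene tin 299 [510.7  92. ] [37.2 49.4] 5.0
car ((482.1675720214844, -311.78472900390625), (110.91847229003906, 40.93996047973633), 4.446524620056152)
81.85 [510.07168238  93.31676196 237.14242891]
```

View pics/t_scene.png

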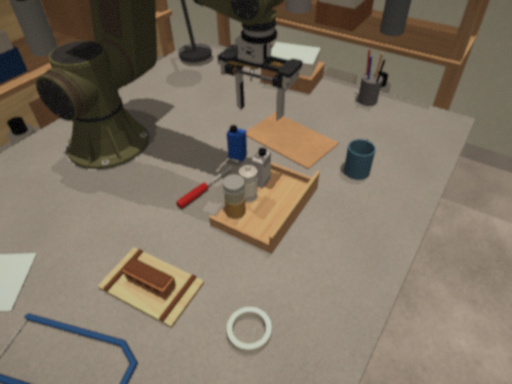

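View pics/t_side.png

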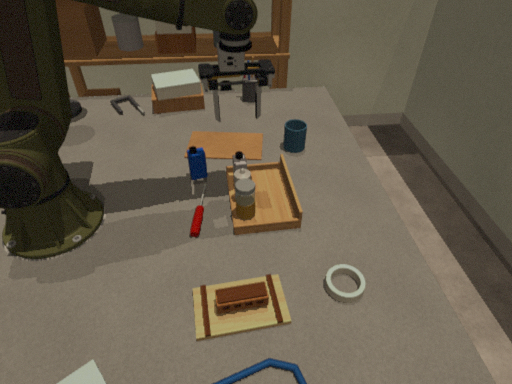

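Scene picture: jar (234,196), bottle (248,183) and tin (261,167) are back upright in the tray, and the car (149,278) is on the board between the strips. The screwdriver, mug, tape and blue look-alike have not moved, and the gripper is clear.

```bash
python3 -c "
from cell import *
print(sign_off()); print(read_state()['clock'])"
```

```text
the job is handed in; nothing more can be done
None
the job is handed in; nothing more can be done
```

I moved the tin, bottle and jar onto the cardboard, set the railcar on the work board, then put the jar, bottle and tin back in the tray. The job was handed in at about 82 s of the 144 s allowed; sign-off gave no verdict.

| Last check (camera depth, compared with the start) | Result |
|---|---|
| Jar, bottle and tin (scene camera) | each about 0.3 to 1.5 mm from its start position, upright |
| Jar and tin (side camera) | agree, within about 1.5 mm |
| Railcar on the board | about 3 to 5 mm off the middle along it, 0 to 4 mm across, within about 0.5° of its length |
| Screwdriver, mug, tape and the blue look-alike tin | look unmoved in the final pictures (not measured) |
| Gripper | open and raised, touching nothing |

- **Check that disagreed:** the final side-camera fit of the bottle was 8 mm off in y. The fitted shape was 57 mm long, too big for the 46 mm bottle, so I think it picked up part of the tin beside it. The scene camera, and the side camera before the tin went back, both put the bottle within about 1.5 mm.
- **Touchdowns:** the wrist force did not show clearly when a part touched down. I mostly judged contact by the measured height no longer dropping.

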